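# Set the cam guide of a core-drill carriage with a gauge block

## Task

Set the guide clearance of the drill-stand carriage: stand the orange gauge block on its end in the guideway, between the white cam disc and the white sprung pad, let go, and swing the red cam lever until the gauge is lightly nipped. Take hold of the gauge again and slide it a centimetre or two along the guideway to check the setting: it should move with a light drag, neither loose nor jammed; correct the lever if it does not. Leave the gauge standing nipped there, push the black lock slide fully home against its end stop, and leave the other things on the bench alone.

Things in the scene. Friction and masses are not known exactly. Their poses are not given: they have to be found in the camera images.
- carriage: Grey cast carriage of a core-drill stand, fixed on the bench on its back. Origin on the bench under the guideway's middle; x across the guideway from cam to pad, y along it, z up. Plate x -80 to 120, y -120 to 155, top z 20 mm. On it, from x = 29 mm, the pad's holder (y -95 to 95, 54 mm high), from x = 72 mm a housing (65 mm high, with a shaft along y), and the lock's track (50 mm high).
- guideway (a point): Point on the guideway's flat floor, straight above the carriage's origin; the guideway runs the plate's whole length, 20 mm above the bench. Across from the cam, at +x, is a white pad (y -65 to 65, 28 to 52 mm above the bench), backed by springs: 8 N per mm, 7 mm of travel, no preload. Its holder is bolted in slots, so the face at rest is anywhere from x = 11 to 16 mm: find it by touch.
- cam: Eccentric bolt with red lever. Origin on its vertical axis (carriage x -38.5, y 0), 20 mm above the bench; z up. Its -x axis points along the lever. Turn a = its yaw relative to the carriage: at 0 the lever points to the carriage's -x. Starts slack at -1.1 to -0.85, closes anticlockwise seen from above, stops at -1.2 and 1.05; turns with 2 to 3 N at the grip and stays where left.
- disc_centre (a point): Middle of the cam's white nylon disc: 26 mm radius, 28 to 52 mm above the bench, 7 mm off the bolt's axis towards the cam's -y, so its face to the gauge lies at carriage x = -12.5 + 7 sin(a) mm, a being the cam's turn. The lever's hub above it (14 mm radius) reaches 87 mm above the bench. A light nip is about 10 N on the gauge, the pad pushed back 1.2 mm; 2.5 to 18 N is good.
- lever_grip (a point): Middle of the upright round black grip at the lever's end, 90 mm from the bolt's axis and 100 mm above the bench. The grip is 20 mm in diameter, its top 115 mm above the bench, free from 76 mm up.
- gauge: Orange aluminium block 80 x 50 x 25 mm, 0.2 to 0.35 kg. Origin at its centre; x, y, z along 80, 50, 25. Starts flat on the bench, right or left of the carriage. In use either small end is down on the guideway (top 100 mm above the bench), the 50 along it, the 25 between disc and pad; free to grip across the 50 from 55 mm up. Nipped, it drags with about 1.2 times the nip, plus 1 to 2 N of weight.
- lock (a joint): Lock slide of the eccentric bolt, in m: 0 is open, 0.034 is home at its end stop, its steel tongue up against the bolt's brass toothed collar. It slides towards the carriage's -y, takes about 3 N, and starts open (0 to 0.012).
- lock_grip (a point): On the lock slide's black grip with red lines, 16 mm wide (carriage x), 14 mm along its travel (carriage y), from 54 to 94 mm above the bench. This point is on its middle, 86 mm above the bench, at carriage x = -38.5 mm, y = 135 mm less the slide's travel. The track below is 50 mm high.
- blue_bit: Bystander: short blue core bit standing on the bench, 58 mm in diameter, 107 mm high. Origin under its middle.
- silver_bit: Bystander: silver core bit standing on the bench, 62 mm in diameter, 122 mm high. Origin under its middle.
- green_bit: Bystander: green core bit standing on the bench, 48 mm in diameter, 142 mm high. Origin under its middle.
- spanner: Bystander: spanner 200 mm long lying on the bench. Origin under its middle, x along it.
- grease: Bystander: closed grease jar, 60 mm in diameter, 70 mm high. Origin under its middle.
- seal_ring: Bystander: black rubber ring lying flat, 60 mm in diameter, 10 mm high. Origin under its middle.
Mind the look-alikes: they are no part of the job. Several things look just like the gauge: the one meant starts farthest to the robot's right.

How it is judged:
By the outcome, as a careful person would: the job done as asked, in the order asked, and still so for the second after the job is handed in, with the robot touching nothing.
It also fails if it takes over 72 s, if anything falls off the work surface, if the arm or the gripper's body presses on something with over 40 N, if the wrist force passes 120 N, or if a joint passes its speed limit or range.

## Robot

A 6-joint arm with a two-finger parallel gripper is mounted at the origin on the work surface. World frame = base frame: x ahead of the robot, y to its left, z up, the work surface at z = 0. Lengths are in m, angles in degrees, forces in N, time in s.
With the tool pointing down it reaches from about 0.25 to 0.725 m from the base axis. Payload 9.7 kg.
Tool frame: the origin (TCP) lies midway between the tips of the shut fingers; the grasp point (between the pads) lies 19 mm behind it (bot.grasp_offset is the distance from the TCP to the grasp point, in m); z points along the fingers, x is the direction in which the jaws open and shut, and the axes are right-handed (so a half turn about z gives the same grasp; the last joint's range is limited). The gripper opens to 85 mm and grips with 20 to 120 N. Pads are 22 mm wide; open, the fingers measure 114 mm over their backs; the gripper's body (76 mm by 85 mm) begins 54 mm behind the grasp point. The pads swing forward as they close: fully open they stand 13 mm farther back than shut.
Start: joints at [76.891, 4.979, 10.078, 95.1, 0, 90], TCP at [0.125, 0.536, 0.231] pointing down, gripper open.
Joint ranges: [-179.16, 179.16], [-48.56, 103.87], [-65.8, 70.77], [-126.05, 130.52], [-82.76, 87.17], [-180, 180]. Speed limits (degrees/s): [127.2, 127.2, 147.25, 180, 180, 180].

## Interface

Orientations are given as [roll, pitch, yaw] about the fixed x, y, z axes, in that order (R = Rz(yaw) Ry(pitch) Rx(roll)).
In Python, from workcell import bot gives the robot as it stands.
- The arm moves only by the tool send_rows, never from a script. Its argument "targets" is a list of rows, each a list of 5 numbers: the closure, from 0 (fully open) to 1 (shut), then the shift along the world's x, y, z in mm, then the turn about the world's z in degrees. A call has 1 to 10 rows; each row is the pose to reach, as a shift and turn from the pose commanded when the call began; what a row does not reach only later rows make up. A row lasts 1/8 s, in which the tool goes at most 62.5 mm and 10.7 degrees, less where a joint would pass 70% of its speed; a pose out of reach is approached as far as the arm can. A call with a gripper value outside its range is refused whole. The fingers move at their own pace and stop on an object; "squeeze" is the grip in N (left out, the last holds). Time passes only in rows, so rows that repeat a pose let the fingers close. It gives the time, the measured TCP pose, the force and the opening at its end, in the units of the state.
- bot.get_obs(): the state, without advancing time (a new reading comes with each control period).
- bot.camera(name): name is "scene" or "top" or "wrist"; returns a dict with "pixels" (420x560x3 uint8, red, green, blue), "intrinsics" (3x3 intrinsics, pixels), "view" (4x4, takes a point from world to camera coordinates); the wrist camera has in their place "mount" (4x4, takes a point from camera to tool coordinates, whose origin is the TCP and whose axes are the tool frame's). Camera axes: x right, y down, z forward; pixel columns grow to the right and rows downward; lengths in m; the calibration is good to about 2 mm. A picture is of the moment at which its call begins: read the wrist's pose just before it. There is no depth.
- bot.job_done(): hands the job in, once; it reports no verdict.
The state is a dict: "time": time; "q": joint angles; "qd": joint speeds; "joint_efforts": joint torques, N m; "ee_pos": TCP position; "tcp_rot": TCP orientation; "wrist_force": force on the tool from outside, world axes, zero at the start; "torque": the same for the moment, N m; "opening": finger opening in m.
Only numpy, scipy, OpenCV 4.12 (cv2) and the standard library are available. Lean on these libraries where they do the work, as an engineer would, in place of code of your own. Each camera call takes 0.05 s, during which the arm holds its last target.

## Working session

There is one attempt and no reset: what is moved stays moved. The work goes in short steps, Python scripts to look and compute and a tool call to move; the robot and the scene stay as the last step left them, time stands still between calls to the robot, and variables do not carry over. Pictures are saved under pics/ and viewed, and the job is handed in when it is done.

Besides the shell and the picture viewer there is one more tool, called after "Call:" by a JSON object that holds its "op" and its "data", one argument or row to a line. send_rows: Moves the arm, as the interface text tells. Its arguments: {"type":"object","properties":{"targets":{"type":"array","items":{"type":"array","items":{"type":"number"}}},"squeeze":{"type":"number"}},"required":["targets"]}

```bash
ls; mkdir -p pics; cat > h.py <<'E'
import numpy as np, cv2
from workcell import bot
def snap(n,f):
    o=bot.get_obs(); c=bot.camera(n); cv2.imwrite('pics/'+f+'.png',c['pixels'][:,:,::-1]); 
    np.savez('pics/'+f+'.npz',pixels=c['pixels'],K=c['intrinsics'],V=c['view'] if 'view' in c else c['mount'],pos=o['ee_pos'],rot=o['tcp_rot'],wrist='mount' in c)
    return c,o
E
python3 - <<'E'
from h import *
for n in ['scene','top','wrist']:
    c,o=snap(n,n+'0'); print(n,c['intrinsics'],c.get('view',c.get('mount')))
print(o)
E
```

```text
pics
scene [[471.29750504   0.         274.2266385 ]
 [  0.         471.29750504 214.95434646]
 [  0.           0.           1.        ]] [[ 0.78561712  0.61844413  0.01823725 -0.46436112]
 [ 0.47377013 -0.58235531 -0.66060893 -0.17228674]
 [-0.39792916  0.52762595 -0.75050866  1.60064029]
 [ 0.          0.          0.          1.        ]]
top [[500.77417446   0.         278.04584202]
 [  0.         500.77417446 214.69454908]
 [  0.           0.           1.        ]] [[-0.00811612 -0.99993475 -0.00803914  0.07338927]
 [-0.99580706  0.00881465 -0.09105273  0.54384188]
 [ 0.09111765  0.00726644 -0.99581362  1.27060788]
 [ 0.          0.          0.          1.        ]]
wrist [[357.24695972   0.         282.55112654]
 [  0.         357.24695972 205.27604625]
 [  0.           0.           1.        ]] [[ 9.99999661e-01 -6.75313988e-04 -4.71215473e-04  1.43602179e-03]
 [ 7.83800088e-04  9.56045044e-01  2.93218791e-01 -7.42534248e-02]
 [ 2.52488466e-04 -2.93219061e-01  9.56045249e-01 -1.42776904e-01]
 [ 0.00000000e+00  0.00000000e+00  0.00000000e+00  1.00000000e+00]]
{'time': 0.1, 'q': array([7.68901910e+01, 5.00684128e+00, 1.00383059e+01, 9.50980949e+01,
       2.11548719e-04, 9.00015196e+01]), 'qd': array([-0.04697407, -0.10993229,  0.09173262, -0.0853285 ,  0.05271514,
        0.07742151]), 'joint_efforts': array([ 1.09509499e-03, -5.21559548e+01,  4.65653551e+01,  1.61364576e-02,
        6.49944423e-05, -5.39489520e-06]), 'ee_pos': array([0.12470347, 0.53547058, 0.23065842]), 'tcp_rot': array([-1.79999790e+02,  6.66302309e-02,  7.68886714e+01]), 'wrist_force': array([ 0.74039913, -0.22549495, -0.91445292]), 'torque': array([ 0.00050997,  0.01439785, -0.0096772 ]), 'opening': 0.08558394173206083}
```

View pics/scene0.png

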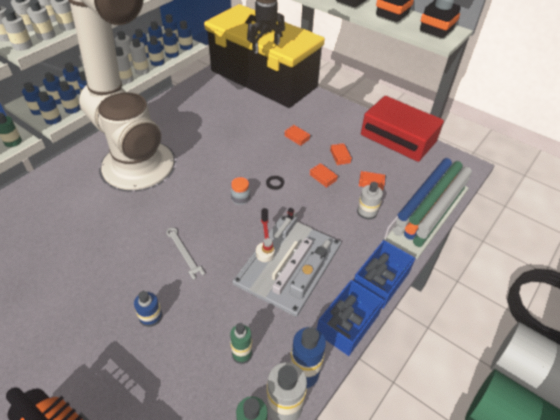

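View pics/top0.png

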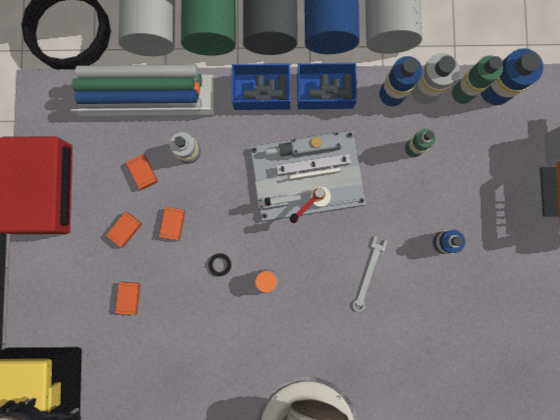

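View pics/wrist0.png

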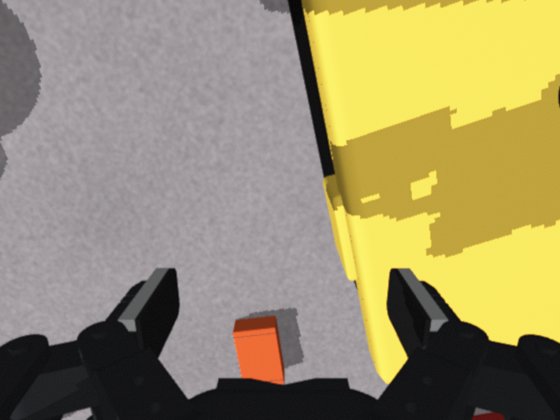

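The top view shows four block look-alikes, at (142,172), (124,230), (172,224) and (128,298). The orange disc at (266,282) is the grease lid. Image right is the robot's right (−y), so the block at (172,224) fits. I'll check it in an enlarged crop.

```bash
cat >> h.py <<'E'
def load(f): return np.load('pics/'+f+'.npz')
def camray(d,uv):
    from scipy.spatial.transform import Rotation as R
    K=d['K'];V=d['V']
    r=np.linalg.inv(K)@np.array([uv[0],uv[1],1.])
    if d['wrist']:
        T=np.eye(4);T[:3,:3]=R.from_euler('xyz',d['rot'],degrees=True).as_matrix();T[:3,3]=d['pos'];M=T@V
    else: M=np.linalg.inv(V)
    return M[:3,3],M[:3,:3]@r
def onplane(d,uv,z):
    o,r=camray(d,uv); return o+r*(z-o[2])/r[2]
def proj(d,p):
    from scipy.spatial.transform import Rotation as R
    V=d['V']
    if d['wrist']:
        T=np.eye(4);T[:3,:3]=R.from_euler('xyz',d['rot'],degrees=True).as_matrix();T[:3,3]=d['pos'];M=np.linalg.inv(T@V)
    else: M=V
    c=M[:3,:3]@np.asarray(p)+M[:3,3]; k=d['K']@c; return k[:2]/k[2]
def tri(*pairs):
    A=np.zeros((3,3));b=np.zeros(3)
    for d,uv in pairs:
        o,r=camray(d,uv); r=r/np.linalg.norm(r); P=np.eye(3)-np.outer(r,r); A+=P;b+=P@o
    x=np.linalg.solve(A,b); return x
def orange(im):
    h=cv2.cvtColor(im,cv2.COLOR_RGB2HSV); return cv2.inRange(h,(3,150,110),(16,255,255))
def crop(f,x0,y0,x1,y1,s,out):
    im=cv2.imread('pics/'+f+'.png')[y0:y1,x0:x1]; cv2.imwrite('pics/'+out+'.png',cv2.resize(im,None,fx=s,fy=s,interpolation=cv2.INTER_CUBIC))
E
python3 - <<'E'
from h import *
crop('top0',90,120,370,330,2.8,'ctop0')
crop('scene0',220,120,400,320,3,'cscene0')
for f in['top0','scene0']:
    d=load(f); m=orange(d['pixels'])
    cs,_=cv2.findContours(m,cv2.RETR_EXTERNAL,cv2.CHAIN_APPROX_NONE)
    for c in cs:
        if cv2.contourArea(c)>100:
            r=cv2.minAreaRect(c);print(f,np.round(r[0]),np.round(r[1]),r[2],onplane(d,r[0],.025 if f=='top0' else .02).round(3))
E
```

```text
top0 [127. 298.] [21. 31.] 6.340191841125488 [0.334 0.455 0.025]
top0 [266. 281.] [20. 19.] 90.0 [0.374 0.102 0.025]
top0 [123. 229.] [20. 31.] 38.65980529785156 [0.51  0.469 0.025]
top0 [172. 223.] [20. 30.] 10.619654655456543 [0.524 0.344 0.025]
top0 [141. 172.] [31. 20.] 63.43495178222656 [0.661 0.425 0.025]
scene0 [ 46. 403.] [10. 20.] 56.3099365234375 [ 0.464 -0.662  0.02 ]
scene0 [240. 184.] [13. 15.] 90.0 [0.345 0.131 0.02 ]
scene0 [372. 179.] [25. 14.] 5.440332412719727 [0.665 0.423 0.02 ]
scene0 [323. 175.] [25. 15.] 36.86989974975586 [0.528 0.34  0.02 ]
scene0 [340. 154.] [22. 14.] 63.43495178222656 [0.516 0.463 0.02 ]
scene0 [297. 135.] [23. 13.] 30.963754653930664 [0.338 0.451 0.02 ]
scene0 [440.  22.] [15. 37.] 90.0 [0.362 1.58  0.02 ]
scene0 [394.   7.] [14. 35.] 90.0 [0.121 1.574 0.02 ]
```

View pics/ctop0.png

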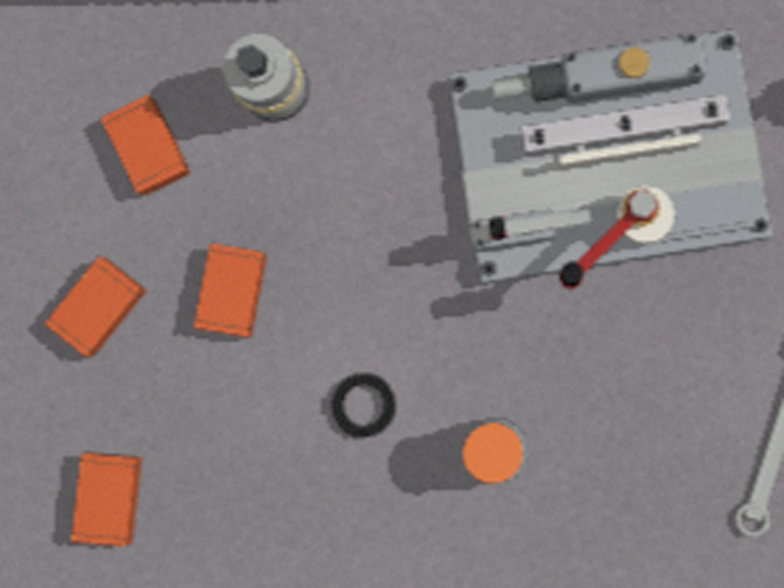

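View pics/cscene0.png

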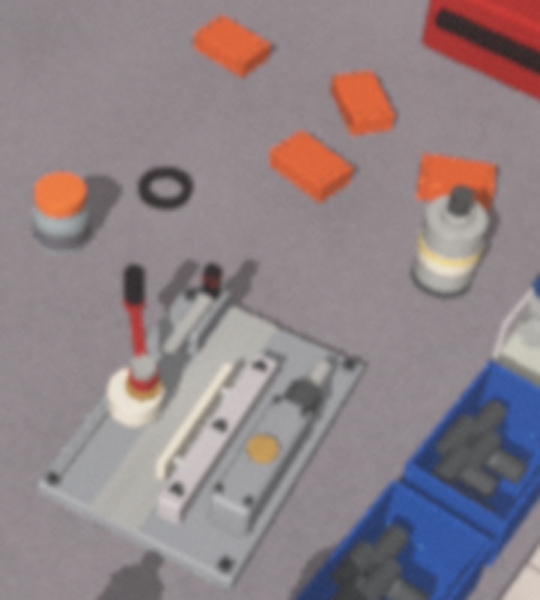

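The crop confirms it: the block at (172,224) in top and (323,175) in scene is at about y=0.344, the smallest y of the four. Next I need a wrist view above it.

Call:
{"op": "send_rows", "data": {
  "targets": [
    [0,50,-40,0,2],
    [0,110,-80,0,2],
    [0,170,-110,0,2],
    [0,230,-140,0,2],
    [0,290,-165,-20,2],
    [0,350,-185,-60,2],
    [0,395,-192,-80,2],
    [0,395,-192,-80,2]
  ]
}}

```text
time: 1.15
ee_pos: [0.5214, 0.3418, 0.1484]
tcp_rot: [-179.9, 0.1, 78.7]
wrist_force: [-0.7, -0.2, -0.4]
opening: 0.0852
```

```bash
python3 - <<'E'
from h import *
c,o=snap('wrist','w1'); print(o['ee_pos'],o['tcp_rot'],o['time'],o['q'])
c,o=snap('top','top1'); c,o=snap('scene','scene1')
d=load('w1'); m=orange(d['pixels'])
cs,_=cv2.findContours(m,cv2.RETR_EXTERNAL,cv2.CHAIN_APPROX_NONE)
for c in cs:
    if cv2.contourArea(c)>500:
        r=cv2.minAreaRect(c);print(r, [onplane(d,p,.025).round(4) for p in cv2.boxPoints(r)])
        print(cv2.approxPolyDP(c,6,True)[:,0].tolist())
E
```

```text
[0.52143898 0.34183647 0.14836909] [-1.79865988e+02  1.47768240e-01  7.87444410e+01] 1.15 [ 3.32526217e+01  1.44811877e+01  1.17031735e+01  8.74211438e+01
 -1.14364754e-02  4.45083734e+01]
((381.3653564453125, 325.5881042480469), (85.30615234375, 34.10209655761719), 75.25643920898438) [array([0.612 , 0.3858, 0.025 ]), array([0.6092, 0.4138, 0.025 ]), array([0.6955, 0.4236, 0.025 ]), array([0.6992, 0.3934, 0.025 ])]
[[387, 280], [357, 300], [403, 364], [407, 356], [386, 309]]
((287.5, 195.0), (102.0, 65.0), 90.0) [array([0.4781, 0.3307, 0.025 ]), array([0.4875, 0.3779, 0.025 ]), array([0.5682, 0.3643, 0.025 ]), array([0.558 , 0.3128, 0.025 ])]
[[317, 144], [256, 148], [260, 246], [319, 244]]
((447.508544921875, 146.23605346679688), (75.5355453491211, 115.56349182128906), 31.607501983642578) [array([0.5207, 0.4224, 0.025 ]), array([0.4588, 0.472 , 0.025 ]), array([0.4951, 0.5158, 0.025 ]), array([0.5622, 0.4682, 0.025 ])]
[[455, 85], [439, 88], [448, 93], [435, 95], [387, 173], [445, 208], [509, 118]]
```

View pics/w1.png

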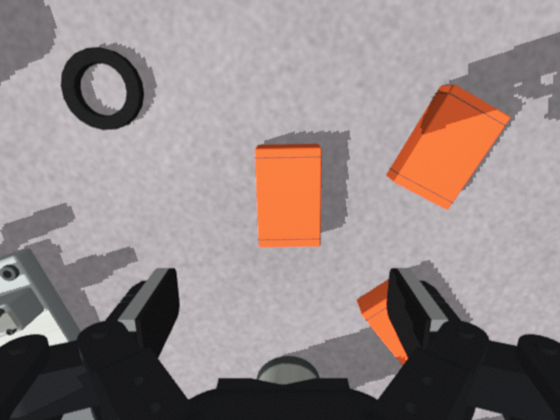

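```bash
python3 - <<'E'
from h import *
crop('w1',235,130,345,260,5,'cw1')
d=load('w1')
for z in(.025,):
  P=[onplane(d,p,z) for p in [(256,150),(321,150),(320.5,246),(259,246)]]
  print(np.round(P,4)); 
  for i in range(4): print(np.linalg.norm(P[i]-P[(i+1)%4]), np.degrees(np.arctan2(*(P[(i+1)%4]-P[i])[[1,0]])))
  print(np.mean(P,0))
E
```

```text
[[0.4826 0.3304 0.025 ]
 [0.492  0.3779 0.025 ]
 [0.5683 0.3647 0.025 ]
 [0.5586 0.316  0.025 ]]
0.04836684150410377 78.72272348806261
0.07735359321894326 -9.805900265258906
0.04963542368346237 -101.23004035978943
0.07737233735376875 169.25419097173057
[0.5253764  0.34725607 0.025     ]
```

View pics/cw1.png

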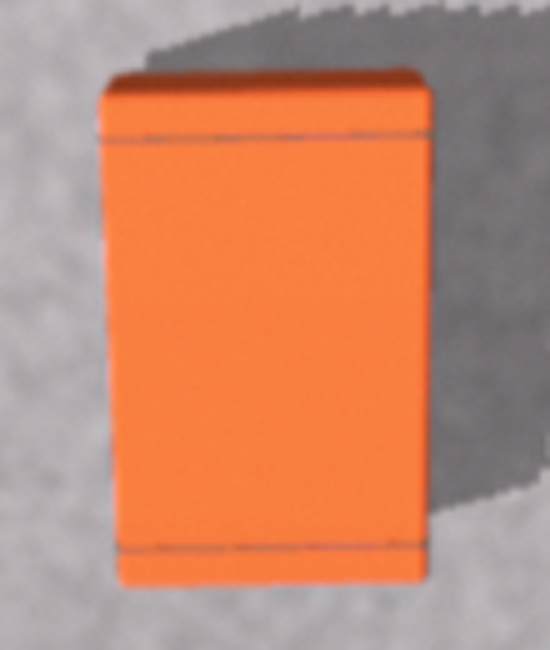

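The block is centred at about (0.525, 0.346), long axis at −10.5°, and its size checks out. I'll grip lightly near its far (+x) end so that it can swing upright when lifted.

Call:
{"op": "send_rows", "data": {
  "targets": [
    [0.2,15,0,-20,1],
    [0.2,30,-1,-60,1],
    [0.2,30,-1,-100,1],
    [0.2,30,-1,-132,1],
    [0.2,30,-1,-148,1],
    [0.2,30,-1,-148,1]
  ],
  "squeeze": 20
}}

```text
time: 2.05
ee_pos: [0.5491, 0.3428, 0.0025]
tcp_rot: [-179.9, 0.0, 80.0]
wrist_force: [0.6, 0.0, 0.2]
opening: 0.0683
```

```bash
python3 - <<'E'
from h import *
c,o=snap('wrist','w2'); print(o['ee_pos'],o['tcp_rot'],o['time'],o['wrist_force'])
a,b=load('w1'),load('top0')
E
```

```text
[0.54906083 0.34281536 0.00254671] [-1.79944649e+02  4.91578611e-02  7.99523327e+01] 2.05 [0.59562007 0.00301806 0.16543171]
```

View pics/w2.png

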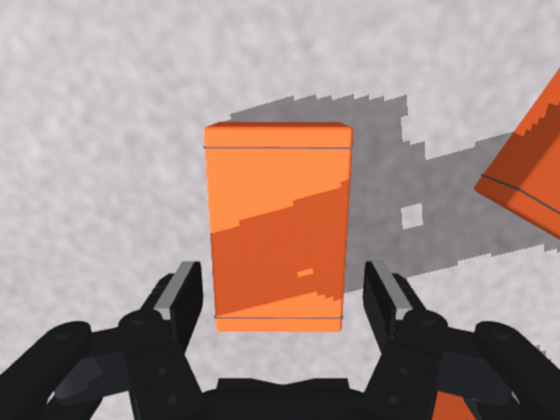

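The wrist view shows the block between the fingers (columns 205–350), with its far end at row 330. I'll close and lift.

Call:
{"op": "send_rows", "data": {
  "targets": [
    [0.55,0,0,0,0],
    [0.55,0,0,0,0],
    [0.55,0,0,0,0],
    [0.55,0,0,0,0],
    [0.55,0,0,12,0],
    [0.55,0,0,30,0],
    [0.55,0,0,50,0],
    [0.55,0,0,50,0]
  ],
  "squeeze": 20
}}

```text
time: 3.1
ee_pos: [0.5509, 0.3435, 0.0562]
tcp_rot: [179.8, -0.2, 79.9]
wrist_force: [1.1, -0.7, -2.6]
opening: 0.0493
```

```bash
python3 - <<'E'
from h import *
c,o=snap('wrist','w3'); print(o['ee_pos'],o['tcp_rot'],o['time'],o['wrist_force'],o['torque'],o['opening'])
c,o=snap('scene','scene3');crop('scene3',230,80,430,230,4,'cscene3')
E
```

```text
[0.55093655 0.34345103 0.05620236] [ 1.79821275e+02 -1.60618092e-01  7.98941925e+01] 3.1 [ 1.14045009 -0.66657679 -2.57924693] [-0.01079794 -0.10427724  0.03558752] 0.04932711254767194
```

View pics/w3.png

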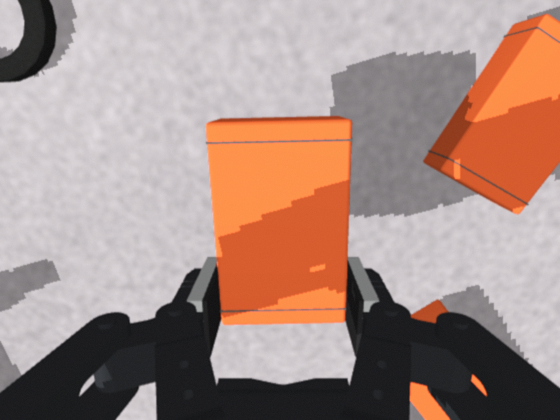

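View pics/cscene3.png

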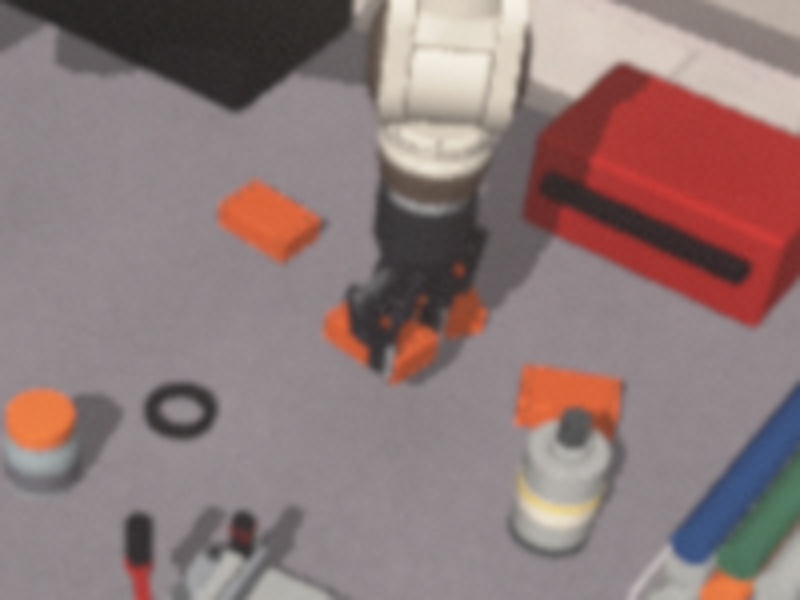

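The 20 N grip holds the block level (f_z −2.6 N, no swing). I'll raise it slightly and ease the closure in small steps so that it pivots.

Call:
{"op": "send_rows", "data": {
  "targets": [
    [0.5,0,0,6,0],
    [0.45,0,0,6,0],
    [0.44,0,0,6,0],
    [0.435,0,0,6,0],
    [0.43,0,0,6,0],
    [0.43,0,0,6,0]
  ]
}}

```text
time: 3.95
ee_pos: [0.5497, 0.3426, 0.0592]
tcp_rot: [-180.0, 0.0, 79.9]
wrist_force: [-0.3, 0.7, -2.0]
opening: 0.0497
```

```bash
python3 - <<'E'
from h import *
c,o=snap('wrist','w4'); print(o['ee_pos'],o['tcp_rot'],o['time'],o['wrist_force'],o['torque'],o['opening'])
E
```

```text
[0.5497259  0.34264503 0.05921527] [-1.79997334e+02  5.18501778e-03  7.98923820e+01] 3.95 [-0.2960571   0.68131608 -2.00241104] [-0.00162187 -0.09733812 -0.04228131] 0.04973414281382219
```

View pics/w4.png

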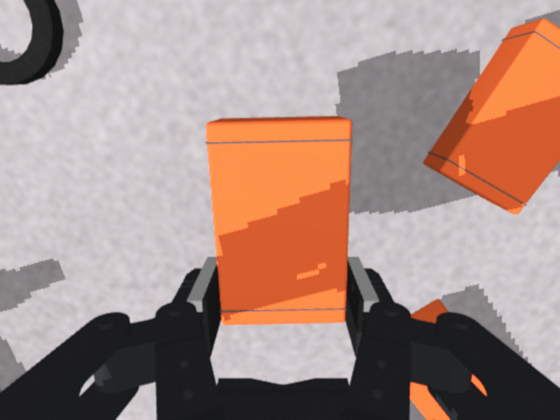

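Call:
{"op": "send_rows", "data": {
  "targets": [
    [0.425,0,0,3,0],
    [0.42,0,0,3,0],
    [0.42,0,0,3,0]
  ]
}}

```text
time: 4.38
ee_pos: [0.5498, 0.3427, 0.0624]
tcp_rot: [180.0, -0.0, 79.9]
wrist_force: [-0.3, 0.2, -1.9]
opening: 0.0499
```

```bash
python3 - <<'E'
from h import *
c,o=snap('wrist','w5'); print(o['ee_pos'],o['tcp_rot'],o['time'],o['wrist_force'],o['torque'],o['opening'])
E
```

```text
[0.54977518 0.34267581 0.0623666 ] [ 1.79994359e+02 -4.36491426e-03  7.98893894e+01] 4.375 [-0.29290689  0.23117507 -1.88795442] [ 0.02454588 -0.0508199   0.06474166] 0.04987238601775849
```

View pics/w5.png

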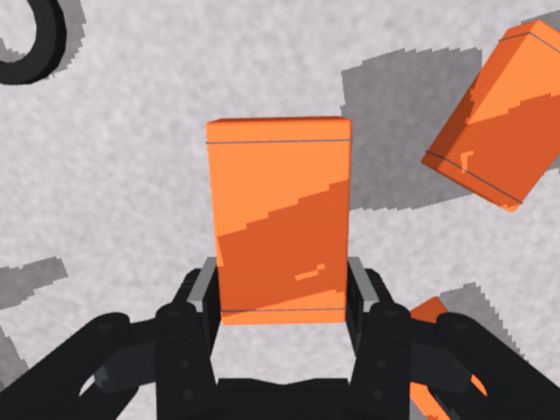

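Call:
{"op": "send_rows", "data": {
  "targets": [
    [0.417,0,0,0,0],
    [0.415,0,0,0,0],
    [0.413,0,0,0,0],
    [0.413,0,0,0,0]
  ]
}}

```text
time: 4.92
ee_pos: [0.5498, 0.3427, 0.0624]
tcp_rot: [180.0, -0.0, 79.9]
wrist_force: [0.4, -0.3, -1.0]
opening: 0.0503
```

```bash
python3 - <<'E'
from h import *
c,o=snap('wrist','w6'); print(o['ee_pos'],o['tcp_rot'],o['time'],o['wrist_force'],o['torque'],o['opening'])
E
```

```text
[0.54982485 0.34270554 0.06244595] [ 1.79987281e+02 -1.09320854e-02  7.98889136e+01] 4.925 [ 0.40561227 -0.34702628 -1.03291127] [-0.02187686  0.0292487   0.00480235] 0.05030098735507453
```

View pics/w6.png

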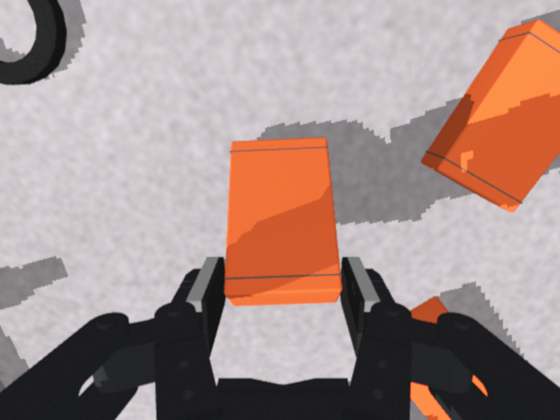

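```bash
python3 - <<'E'
from h import *
c,o=snap('scene','scene6');crop('scene6',260,110,380,210,6,'cscene6')
d=load('w6')
print([onplane(d,p,.0).round(4) for p in [(231,143),(327,139)]], [onplane(d,p,.045).round(4) for p in [(225,290),(341,287)]])
E
```

```text
[array([0.4972, 0.3236, 0.    ]), array([0.5047, 0.3778, 0.    ])] [array([0.5644, 0.3118, 0.045 ]), array([0.5731, 0.3698, 0.045 ])]
```

View pics/cscene6.png

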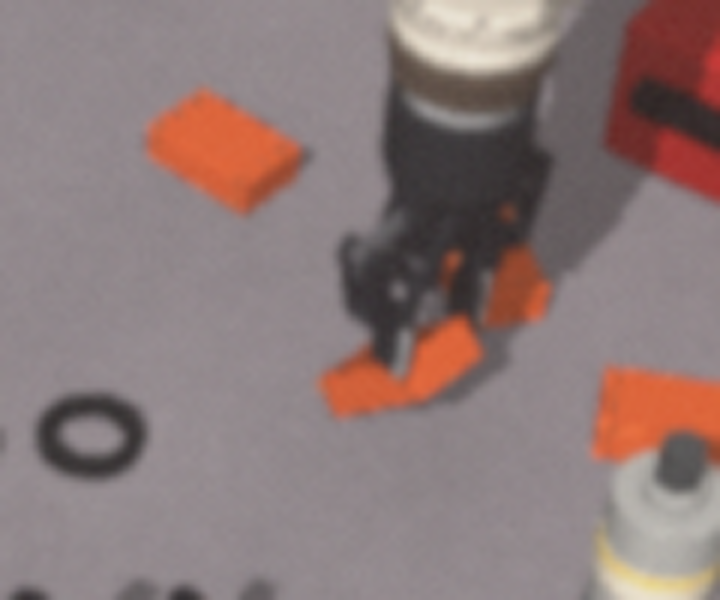

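```bash
python3 - <<'E'
from h import *
d=load('w6')
for (a,b) in [((231,143),(327,139)),((225,294),(341,290)),((228,304),(338,301))]:
    m=((a[0]+b[0])/2,(a[1]+b[1])/2); o,r=camray(d,m); dep=357.2*50/np.hypot(a[0]-b[0],a[1]-b[1]); print((o+r*dep).round(4))
E
```

```text
[  22.3644   -5.4547 -187.3063]
[  80.1017  -13.7201 -135.9356]
[  88.9525  -15.2953 -141.9937]
```

```bash
python3 - <<'E'
from h import *
d=load('w6')
for (a,b) in [((231,143),(327,139)),((225,294),(341,290)),((228,304),(338,301))]:
    m=((a[0]+b[0])/2,(a[1]+b[1])/2); o,r=camray(d,m); dep=.3572*50/np.hypot(a[0]-b[0],a[1]-b[1]); print((o+r*dep).round(4))
E
```

```text
[0.4989 0.3513 0.0177]
[0.5566 0.343  0.0691]
[0.5655 0.3414 0.063 ]
```

It has pivoted to about 41° with its lower corner on the bench (B corner x≈0.515) and slid low in the pads. I'll firm up the grip and lift to see whether it holds. If it does, the fixed plate edge can finish turning it upright.

Call:
{"op": "send_rows", "data": {
  "targets": [
    [0.6,0,0,0,0],
    [0.6,0,0,0,0],
    [0.6,0,0,0,0],
    [0.6,0,0,15,0],
    [0.6,0,0,30,0],
    [0.6,0,0,30,0]
  ],
  "squeeze": 40
}}

```text
time: 5.78
ee_pos: [0.5504, 0.3432, 0.0944]
tcp_rot: [179.9, -0.1, 79.9]
wrist_force: [0.3, -0.4, -2.5]
opening: 0.0478
```

```bash
python3 - <<'E'
from h import *
c,o=snap('wrist','w7'); print(o['ee_pos'],o['tcp_rot'],o['time'],o['wrist_force'],o['torque'],o['opening'])
c,o=snap('scene','scene7');crop('scene7',260,110,380,210,6,'cscene7')
E
```

```text
[0.55042963 0.34318242 0.09436344] [ 1.79884776e+02 -1.08631272e-01  7.98955610e+01] 5.775 [ 0.30622074 -0.35635308 -2.5054437 ] [-0.02648403 -0.07379964  0.01503711] 0.0477846920966482
```

View pics/w7.png

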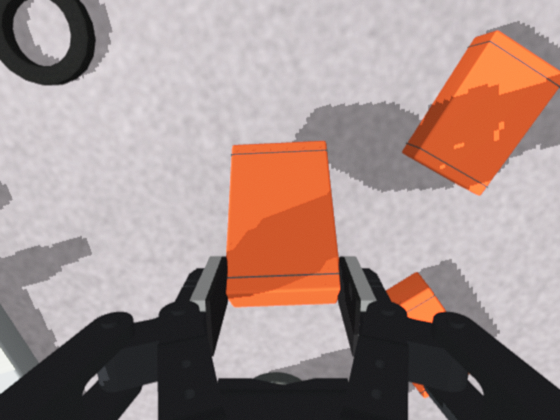

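View pics/cscene7.png

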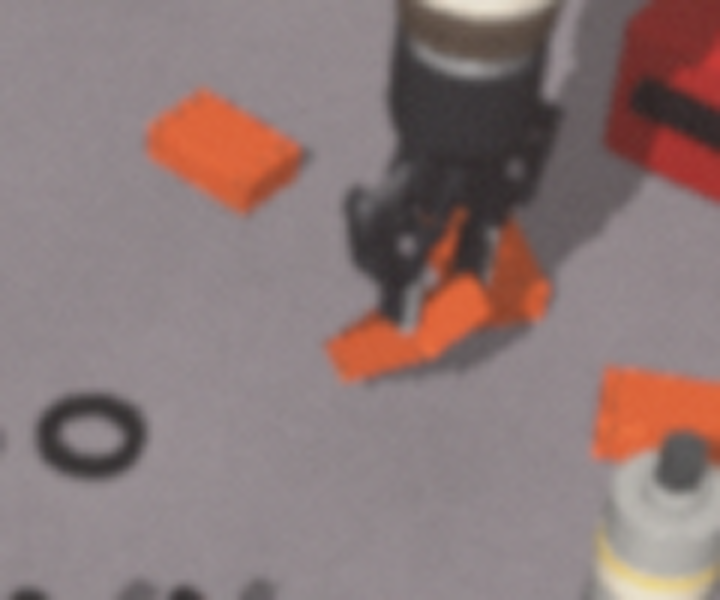

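The 41° tilt holds. Next is the carriage pose from the top and scene views.

```bash
python3 - <<'E'
from h import *
crop('top0',235,120,375,225,5.7,'ctopc')
crop('scene0',225,195,350,315,5,'cscenec')
E
```

```text
(no output)
```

View pics/ctopc.png

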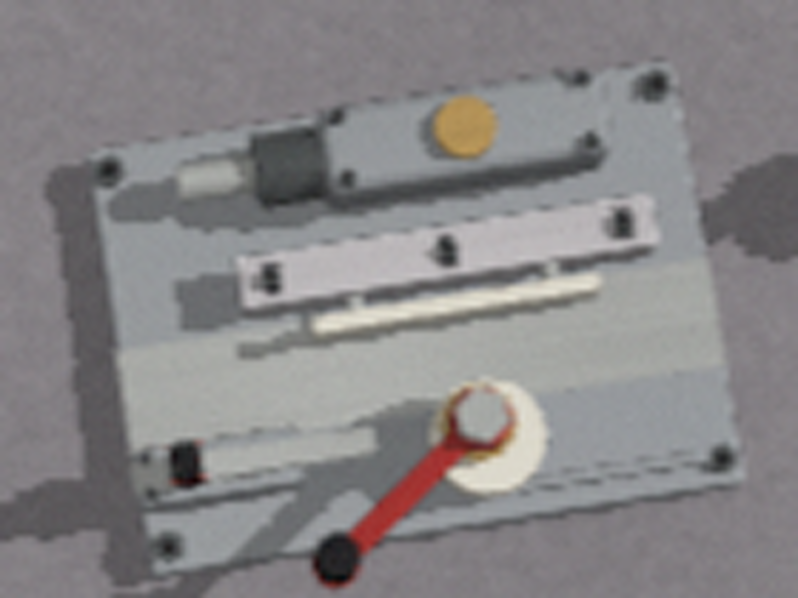

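View pics/cscenec.png

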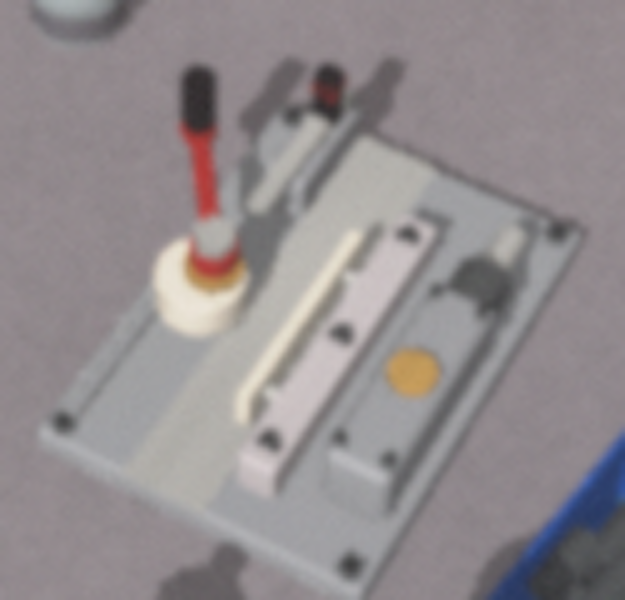

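```bash
cat >> h.py <<'E'
def fit2d(A,B):
    A=np.asarray(A)[:,:2];B=np.asarray(B)[:,:2];a=A.mean(0);b=B.mean(0)
    U,S,Vt=np.linalg.svd((A-a).T@(B-b));R=(U@Vt).T
    if np.linalg.det(R)<0: Vt[1]*=-1;R=(U@Vt).T
    return R,b-R@a,np.linalg.norm(B-(A@R.T+b-R@a),axis=1)
E
python3 - <<'E'
from h import *
t=load('top0');s=load('scene0')
tc=np.array([(98,155),(668,62),(745,480),(155,572)])/5.7+[235,120]
sc=np.array([(583,232),(365,597),(40,430)])/5+[225,195]
P=[onplane(t,u,.02) for u in tc];C=np.array([(.12,.155),(.12,-.12),(-.08,-.12),(-.08,.155)])
print(np.round(P,4))
R,T,e=fit2d(C,P);print('top',T,np.degrees(np.arctan2(R[1,0],R[0,0])),e)
P2=[onplane(s,u,.02) for u in sc];print(np.round(P2,4))
R2,T2,e=fit2d(C[:3],P2);print('scene',T2,np.degrees(np.arctan2(R2[1,0],R2[0,0])),e)
print('tri',[tri((t,a),(s,b)).round(4) for a,b in zip(tc,sc)])
# grips
lg_t=np.array((336,557))/5.7+[235,120]; lg_s=np.array((199,72))/5+[225,195]
print('lever',onplane(t,lg_t,.115),tri((t,lg_t),(s,lg_s)))
kg_t=np.array((186,462))/5.7+[235,120]; kg_s=np.array((329,72))/5+[225,195]
print('lock',tri((t,kg_t),(s,kg_s)))
for n,p in [('lever',onplane(t,lg_t,.115)),('lock',onplane(t,kg_t,.094))]:
    print(n,R.T@(p[:2]-T))
l=R.T@(onplane(t,lg_t,.115)[:2]-T)-[-.0385,0]; print('a',np.arctan2(-l[1],-l[0]),np.hypot(*l))
E
```

```text
[[ 0.7239  0.1354  0.02  ]
 [ 0.7649 -0.1284  0.02  ]
 [ 0.5703 -0.1592  0.02  ]
 [ 0.5305  0.1101  0.02  ]]
top [ 0.63019971 -0.03078898] 8.487997579069058 [0.00529477 0.00378925 0.00252768 0.00241883]
[[ 0.7283  0.1419  0.02  ]
 [ 0.7707 -0.1301  0.02  ]
 [ 0.5735 -0.1585  0.02  ]]
scene [ 0.63384622 -0.02892974] 8.69793488298681 [0.00088373 0.00066522 0.00133258]
tri [array([0.7264, 0.1376, 0.0219]), array([ 0.7678, -0.1282,  0.0139]), array([ 0.5715, -0.1585,  0.0181])]
lever [0.52857576 0.02993015 0.115     ] [0.52934461 0.03063789 0.11526071]
lock [0.57340647 0.09455105 0.09103893]
lever [-0.09154856  0.07505398]
lock [-0.03919832  0.13158861]
a -0.955517547188873 0.09190892212145665
```

Carriage: origin ≈ (0.632, −0.030), yaw ≈ 8.6°. The lever is at a ≈ −0.955 and the lock about 3 mm open. These match in both views, and the triangulated heights are 115 mm for the lever top and about 20 mm for the plate.

I'll turn the tool so the block's low end leads along carriage −y. Then I can use the fixed pad holder's end face (y=95) as a stop to bring the block upright.

Call:
{"op": "send_rows", "data": {
  "targets": [
    [0.6,0,-20,10,10.5],
    [0.6,5,-45,15,21],
    [0.6,10,-70,15,31.5],
    [0.6,20,-95,15,42],
    [0.6,30,-120,15,52.5],
    [0.6,45,-145,15,63],
    [0.6,60,-165,15,73.5],
    [0.6,75,-180,15,84],
    [0.6,88,-190,15,94.5],
    [0.6,98,-198,10,105]
  ]
}}

```text
time: 7.12
ee_pos: [0.6481, 0.1441, 0.1017]
tcp_rot: [180.0, -0.0, -174.8]
wrist_force: [0.4, 0.1, -2.6]
opening: 0.0482
```

Call:
{"op": "send_rows", "data": {
  "targets": [
    [0.6,0,0,-10,3.7],
    [0.6,0,0,-15,3.7],
    [0.6,0,0,-15,3.7]
  ]
}}

```text
time: 7.5
ee_pos: [0.6472, 0.1447, 0.0865]
tcp_rot: [-180.0, -0.1, -171.5]
wrist_force: [-0.7, 0.2, -2.0]
opening: 0.0478
```

```bash
python3 - <<'E'
from h import *
c,o=snap('wrist','w8'); print(o['ee_pos'],o['tcp_rot'],o['time'],o['wrist_force'],o['torque'],o['opening'])
c,o=snap('scene','scene8');crop('scene8',220,100,360,300,4,'cscene8')
E
```

```text
[0.64720586 0.14470253 0.08653002] [-1.79998662e+02 -8.13114616e-02 -1.71487720e+02] 7.5 [-0.67637629  0.24193217 -2.01273614] [ 0.00861019  0.03630068 -0.01437551] 0.04781996488386203
```

View pics/w8.png

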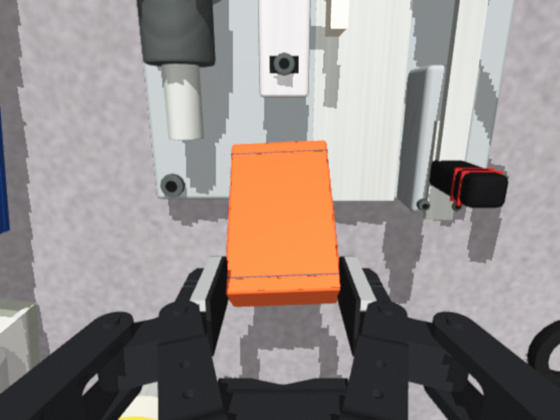

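View pics/cscene8.png

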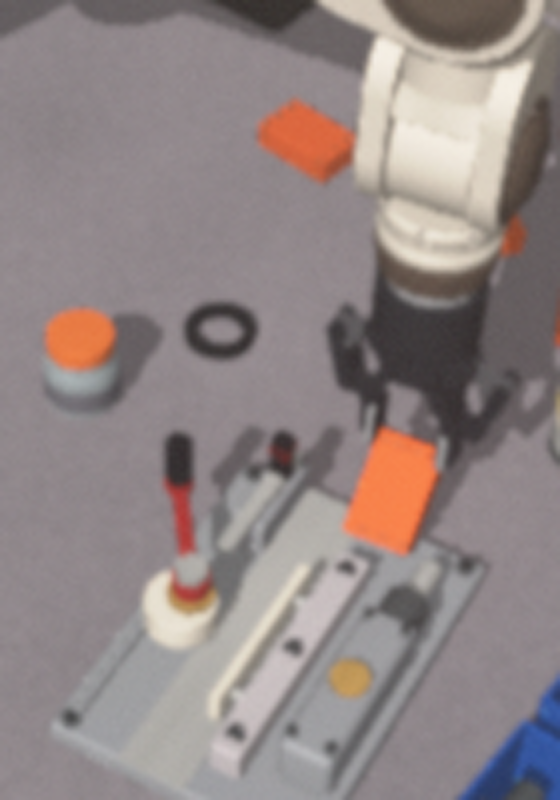

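The wrist view shows the block end (rows 142–300, columns 228–338) in line with the holder (columns 258–312, end at row 95). I'll check the pose from this picture, then push against the holder's end.

```bash
python3 - <<'E'
from h import *
d=load('w8'); R,T=None,np.array([.632,-.030]); a=np.radians(8.6); R=np.array([[np.cos(a),-np.sin(a)],[np.sin(a),np.cos(a)]])
for n,uv,z in [('corner',(157,198),.02),('edge2',(400,200),.02),('holderL',(259,95),.054),('holderR',(309,96),.054),('lockgrip top',(489,190),.094),('gw l',(313,110),.02),('gw r',(398,150),.02),('padend L',(329,28),.052),('padendR',(348,28),.052)]:
    p=onplane(d,uv,z);print(n,p.round(4),(R.T@(p[:2]-T)).round(4))
print('tcp carr',R.T@(d['pos'][:2]-T))
E
```

```text
corner [0.7258 0.1421 0.02  ] [0.1185 0.1561]
edge2 [0.5792 0.1216 0.02  ] [-0.0296  0.1578]
holderL [0.67   0.0733 0.054 ] [0.053  0.0964]
holderR [0.6468 0.0703 0.054 ] [0.0296 0.0969]
lockgrip top [0.574 0.095 0.094] [-0.0386  0.1323]
gw l [0.6408 0.0771 0.02  ] [0.0247 0.1045]
gw r [0.5877 0.092  0.02  ] [-0.0255  0.1273]
padend L [0.6427 0.04   0.052 ] [0.021  0.0677]
padendR [0.6342 0.0388 0.052 ] [0.0124 0.0677]
tcp carr [0.04115909 0.17046443]
```

Call:
{"op": "send_rows", "data": {
  "targets": [
    [0.6,1.5,-10,3,0],
    [0.6,3,-20,4,0],
    [0.6,4,-27,5,0],
    [0.6,5,-33,7,0],
    [0.6,6,-39,9,0],
    [0.6,6.7,-44,11,0],
    [0.6,6.7,-44,11,0]
  ]
}}

```text
time: 8.48
ee_pos: [0.6546, 0.1003, 0.0985]
tcp_rot: [-180.0, 0.0, -171.4]
wrist_force: [0.1, 2.3, -1.2]
opening: 0.0475
```

```bash
python3 - <<'E'
from h import *
c,o=snap('wrist','w9'); print(o['ee_pos'],o['tcp_rot'],o['time'],o['wrist_force'],o['torque'],o['opening'])
c,o=snap('scene','scene9');crop('scene9',260,170,360,260,6,'cscene9')
E
```

```text
[0.65461083 0.10025967 0.09845318] [-1.79989820e+02  1.57830910e-02 -1.71433401e+02] 8.475 [ 0.1456753   2.31551889 -1.17846917] [ 0.75520957 -0.08121613 -0.02282042] 0.04754270285371425
```

View pics/w9.png

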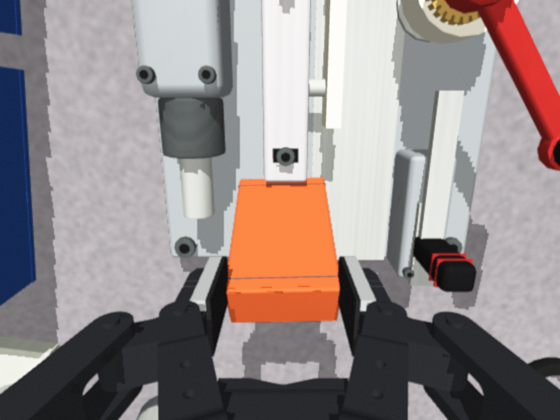

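View pics/cscene9.png

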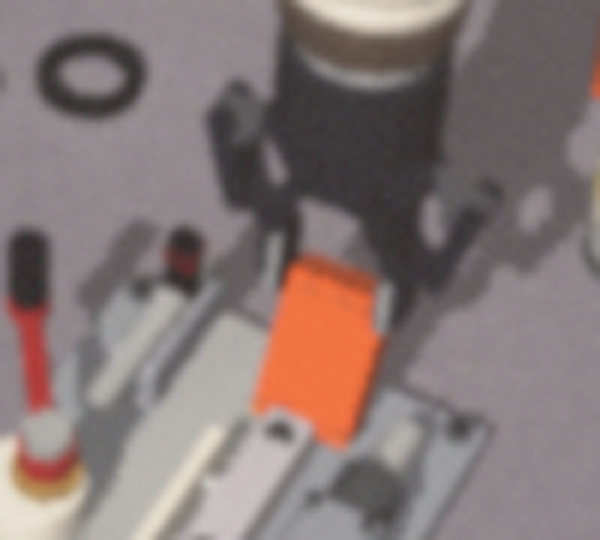

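The push works: there's 2.3 N of reaction and the block is rotating about the pads. Continuing.

Call:
{"op": "send_rows", "data": {
  "targets": [
    [0.6,1,-6,0,0],
    [0.6,1.8,-12,0,0],
    [0.6,2.6,-17,0,0],
    [0.6,3,-20,0,0],
    [0.6,3,-20,0,0]
  ]
}}

```text
time: 9.2
ee_pos: [0.6574, 0.0803, 0.0982]
tcp_rot: [-180.0, -0.0, -171.4]
wrist_force: [-1.2, 2.2, -1.2]
opening: 0.0479
```

```bash
python3 - <<'E'
from h import *
c,o=snap('wrist','w10'); print(o['ee_pos'],o['tcp_rot'],o['time'],o['wrist_force'],o['torque'],o['opening'])
c,o=snap('scene','scene10');crop('scene10',260,170,360,260,6,'cscene10')
E
```

```text
[0.65740985 0.08034272 0.09819334] [-1.79996612e+02 -1.13788641e-02 -1.71433138e+02] 9.2 [-1.19537369  2.17130136 -1.22023118] [ 0.61632622  0.10545738 -0.04774705] 0.047854987476092126
```

View pics/w10.png

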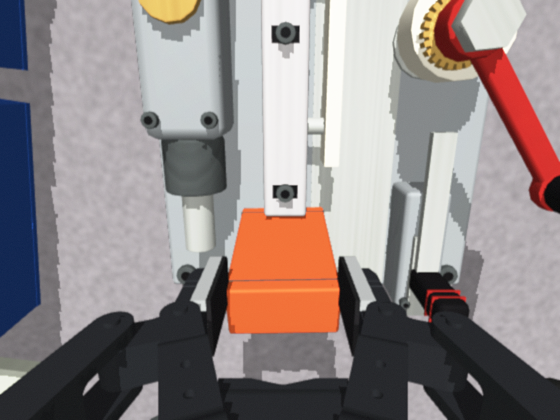

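View pics/cscene10.png

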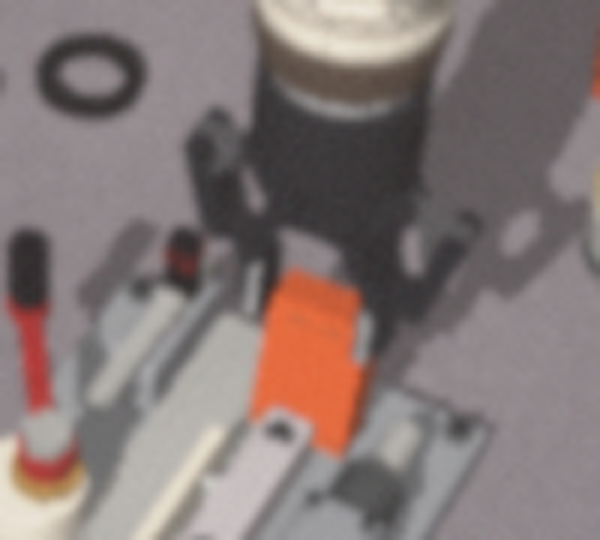

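```bash
cat >> h.py <<'E'
Tc=np.array([.6317,-.0283]); _a=np.radians(8.6); Rc=np.array([[np.cos(_a),-np.sin(_a)],[np.sin(_a),np.cos(_a)]])
def carr(p): return np.append(Rc.T@(np.asarray(p)[:2]-Tc),p[2])
E
python3 - <<'E'
from h import *
crop('w10',190,190,380,350,4,'cw10')
d=load('w10')
print('tcp',carr(d['pos']))
for (a,b) in [((242,210),(325,210)),((229.5,281),(337,281)),((231,331),(337,329))]:
    m=((a[0]+b[0])/2,(a[1]+b[1])/2); o,r=camray(d,m); dep=.3572*50/np.hypot(a[0]-b[0],a[1]-b[1]); print(carr(o+r*dep).round(4))
E
```

```text
tcp [0.0416667  0.10357665 0.09819334]
[0.0421 0.0957 0.036 ]
[0.0424 0.1123 0.0924]
[0.0421 0.1355 0.0971]
```

View pics/cw10.png

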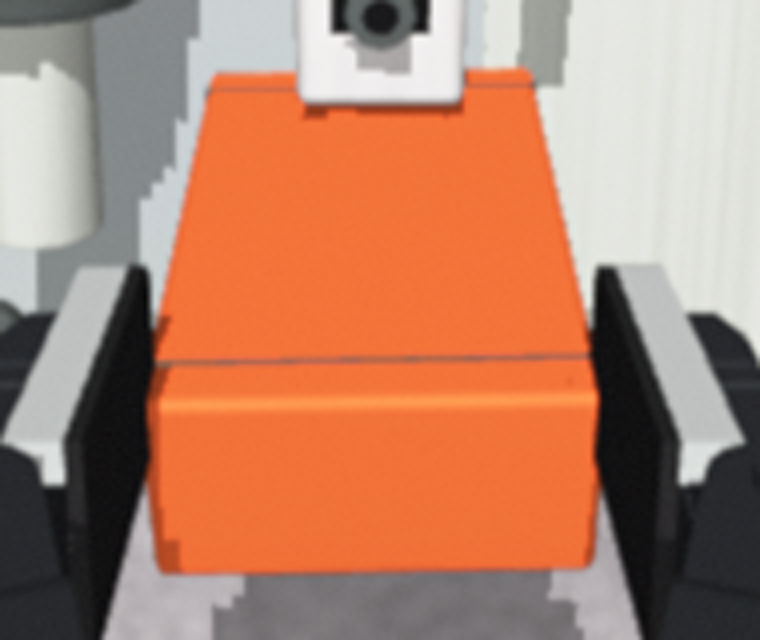

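```bash
python3 - <<'E'
from h import *
d=load('w10')
for (a,b) in [((242,210),(325,210)),((229.,290.5),(339,289.5)),((230,333),(338,331.5))]:
    m=((a[0]+b[0])/2,(a[1]+b[1])/2); o,r=camray(d,m); dep=.3572*50/np.hypot(a[0]-b[0],a[1]-b[1]); print(carr(o+r*dep).round(4))
p=d['pos']
for dy in (-.011,0,.011):
  for z in(0,.006,.012,.02):
    q=np.append(Tc+Rc@np.array([.0417+.025,.1036+dy]),p[2]+z); print(dy,z,proj(d,q).round(0),end=' ')
E
```

```text
[0.0421 0.0957 0.036 ]
[0.0421 0.1143 0.097 ]
[0.0421 0.1346 0.1001]
-0.011 0 [227. 247.] -0.011 0.006 [225. 253.] -0.011 0.012 [223. 259.] -0.011 0.02 [219. 268.] 0 0 [228. 270.] 0 0.006 [226. 277.] 0 0.012 [224. 284.] 0 0.02 [221. 294.] 0.011 0 [229. 292.] 0.011 0.006 [228. 299.] 0.011 0.012 [225. 307.] 0.011 0.02 [222. 318.]
```

```bash
python3 - <<'E'
from h import *
d=load('w10');s=load('scene10')
crop('scene10',295,205,330,250,16,'cs10')
for a,b in [((284,290),(312.2,222.7)),((284,332),(326/6+260,279/6+170))]:
    p=tri((d,a),(s,b)); print(carr(p).round(4),proj(d,p),proj(s,p))
E
```

```text
[0.0414 0.11   0.102 ] [285.63866337 287.21256197] [312.61365707 222.41867336]
[0.042  0.1174 0.1213] [284.56478671 329.22754174] [314.55709948 216.19184132]
```

View pics/cs10.png

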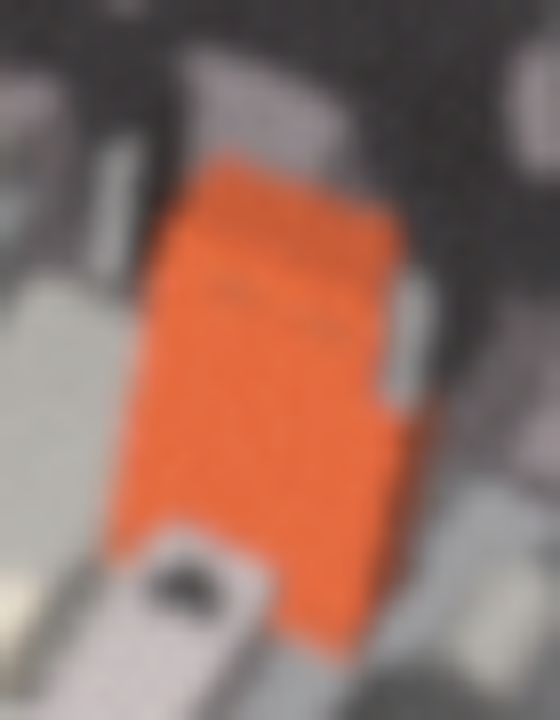

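Call:
{"op": "send_rows", "data": {
  "targets": [
    [0.6,0.6,-4,0,0],
    [0.6,1.2,-8,0,0],
    [0.6,1.6,-11,0,0],
    [0.6,1.6,-11,0,0]
  ]
}}

```text
time: 9.8
ee_pos: [0.6591, 0.0694, 0.0983]
tcp_rot: [-180.0, 0.0, -171.4]
wrist_force: [0.2, 3.0, -1.3]
opening: 0.0475
```

```bash
python3 - <<'E'
from h import *
c,o=snap('wrist','w11'); print(carr(o['ee_pos']),o['time'],o['wrist_force'],o['opening'])
c,o=snap('scene','scene11');crop('scene11',295,205,330,250,12,'cs11')
crop('w11',190,190,380,350,4,'cw11')
E
```

```text
[0.04173687 0.0924672  0.09834965] 9.8 [ 0.24344624  2.97889522 -1.29350038] 0.04752177074496317
```

View pics/cw11.png

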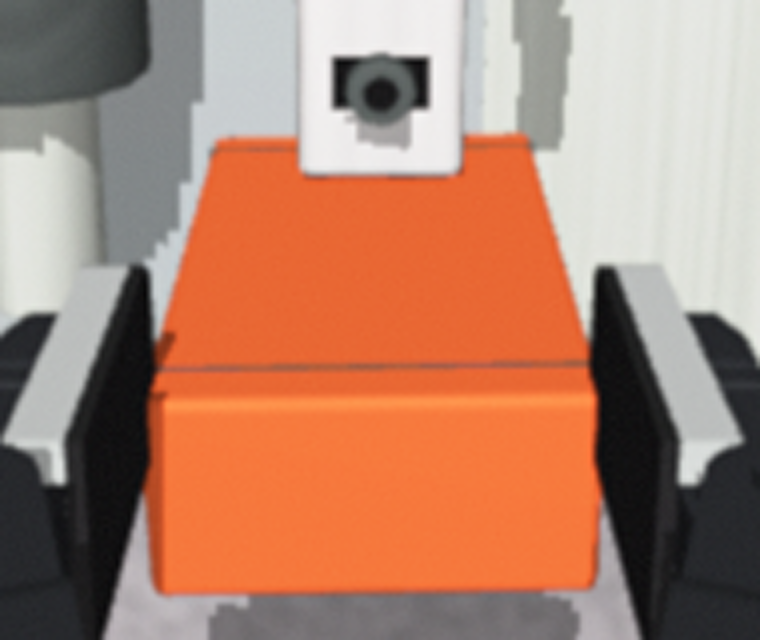

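View pics/cs11.png

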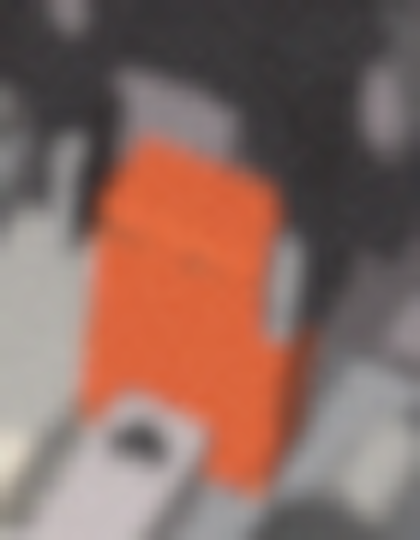

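```bash
python3 - <<'E'
from h import *
d=load('w11')
for h in (.095,.1,.105,.11,.115):
    a=carr(onplane(d,(284,290),h));b=carr(onplane(d,(284,338),h));w=carr(onplane(d,(229,290),h))-carr(onplane(d,(339,290),h));f=carr(onplane(d,(284,224),h-.08))
    print(h,a[1].round(4),b[1].round(4),(b-a)[1].round(4),'w',w[0].round(4),'Btop y',f[1].round(4))
E
```

```text
0.095 0.1045 0.1306 0.0261 w 0.0507 Btop y 0.1013
0.1 0.1015 0.1268 0.0252 w 0.049 Btop y 0.0994
0.105 0.0986 0.123 0.0243 w 0.0473 Btop y 0.0976
0.11 0.0957 0.1191 0.0234 w 0.0455 Btop y 0.0958
0.115 0.0928 0.1153 0.0225 w 0.0438 Btop y 0.094
```

The end face now reads as level, with its top at about 0.10, so the block is close to upright beside the holder. f_z of −1.3 N suggests the plate already carries part of its weight. I'll lower a little to confirm contact.

Call:
{"op": "send_rows", "data": {
  "targets": [
    [0.6,0,1,-2,0],
    [0.6,0,1,-4,0],
    [0.6,0,1,-4,0]
  ]
}}

```text
time: 10.28
ee_pos: [0.6589, 0.0707, 0.0938]
tcp_rot: [-180.0, -0.0, -171.4]
wrist_force: [-0.7, 1.8, -3.1]
opening: 0.0472
```

```bash
python3 - <<'E'
from h import *
c,o=snap('wrist','w12'); print(carr(o['ee_pos']),o['time'],o['wrist_force'],o['opening'])
c,o=snap('top','top12');crop('top12',235,120,375,225,5,'ct12')
crop('w12',190,190,380,350,4,'cw12')
E
```

```text
[0.04167639 0.09383722 0.09382522] 10.275 [-0.66308083  1.82317724 -3.11678775] 0.04719811111610717
```

View pics/cw12.png

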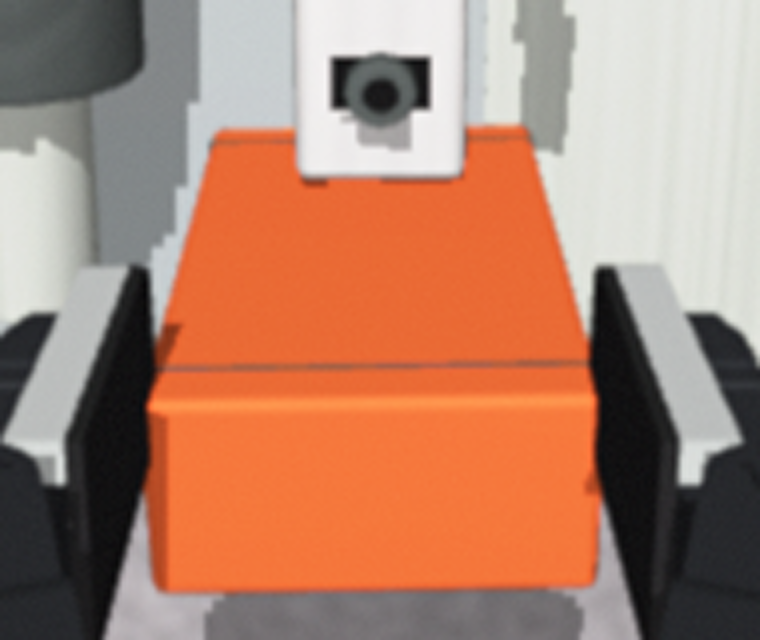

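Call:
{"op": "send_rows", "data": {
  "targets": [
    [0.6,-0.3,2,-3,0],
    [0.6,-0.3,2,-6,0],
    [0.6,-0.3,2,-6,0]
  ]
}}

```text
time: 10.75
ee_pos: [0.6593, 0.0719, 0.0919]
tcp_rot: [-179.9, 0.2, -171.4]
wrist_force: [-6.0, -3.1, 18.8]
opening: 0.0473
```

Call:
{"op": "send_rows", "data": {
  "targets": [
    [0.6,0,0,-2,0],
    [0.6,0,0,-4,0],
    [0.6,0,0,-4,0]
  ]
}}

```text
time: 11.12
ee_pos: [0.6603, 0.0713, 0.0912]
tcp_rot: [-179.8, 0.4, -171.5]
wrist_force: [-9.9, -6.8, 33.6]
opening: 0.0477
```

Contact came at TCP z ≈ 0.0925. I'll relieve the press and look.

Call:
{"op": "send_rows", "data": {
  "targets": [
    [0.6,0,0,4,0],
    [0.6,0,0,8,0],
    [0.6,0,0,8,0]
  ]
}}

```text
time: 11.5
ee_pos: [0.6588, 0.0728, 0.0922]
tcp_rot: [180.0, 0.0, -171.4]
wrist_force: [-0.9, 1.6, 3.3]
opening: 0.0474
```

```bash
python3 - <<'E'
from h import *
c,o=snap('wrist','w13'); print(carr(o['ee_pos']),o['time'],o['wrist_force'],o['opening'])
c,o=snap('scene','scene13');crop('scene13',285,195,340,255,10,'cs13')
crop('w13',190,190,380,350,4,'cw13')
E
```

```text
[0.04190515 0.09587587 0.09224805] 11.5 [-0.87634546  1.57748125  3.30664102] 0.04739482557433604
```

View pics/cw13.png

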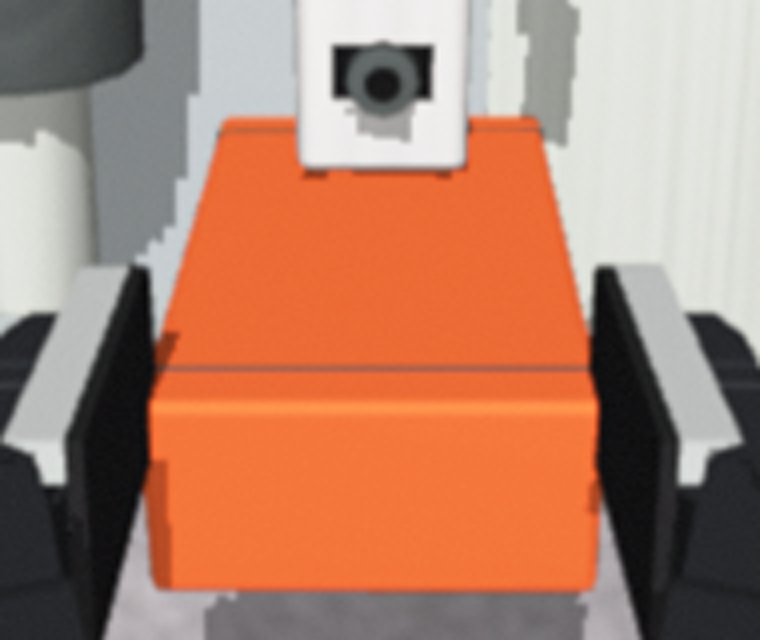

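View pics/cs13.png

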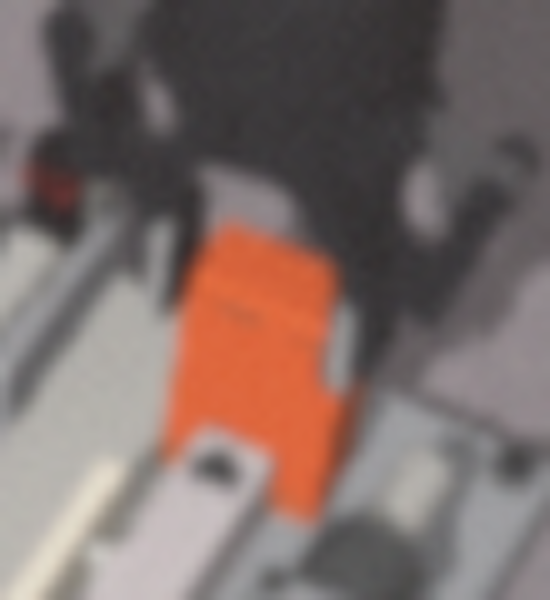

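It stands nearly vertical on the plate against the holder, with a lean of about 4°. I'll ease the grip off so it settles flat.

Call:
{"op": "send_rows", "data": {
  "targets": [
    [0.45,0,0,0,0],
    [0.42,0,0,0,0],
    [0.41,0,0,0,0],
    [0.4,0,0,0,0],
    [0.38,0,0,0,0],
    [0.34,0,0,0,0],
    [0.3,0,0,0,0]
  ],
  "squeeze": 20
}}

```text
time: 12.48
ee_pos: [0.6588, 0.0727, 0.0923]
tcp_rot: [180.0, 0.0, -171.4]
wrist_force: [0.2, 0.2, -0.1]
opening: 0.0598
```

```bash
python3 - <<'E'
from h import *
c,o=snap('wrist','w14'); print(carr(o['ee_pos']),o['time'],o['wrist_force'],o['opening'])
E
```

```text
[0.04189002 0.09580698 0.09234024] 12.475 [ 0.22369826  0.24567752 -0.08715811] 0.05976472676613352
```

View pics/w14.png

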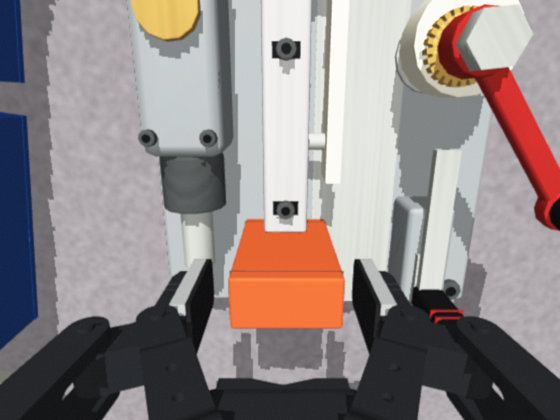

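```bash
python3 - <<'E'
from h import *
crop('w14',210,200,360,340,5,'cw14')
d=load('w14')
for uv in [(230.5,278),(342,276),(343,327),(232,328)]: print(carr(onplane(d,uv,.1)).round(4))
print(carr(onplane(d,(286,221),.02)))
E
```

```text
[0.0649 0.0956 0.1   ]
[0.0179 0.0947 0.1   ]
[0.0163 0.1198 0.1   ]
[0.0653 0.1203 0.1   ]
[0.04077158 0.09856266 0.02      ]
```

View pics/cw14.png

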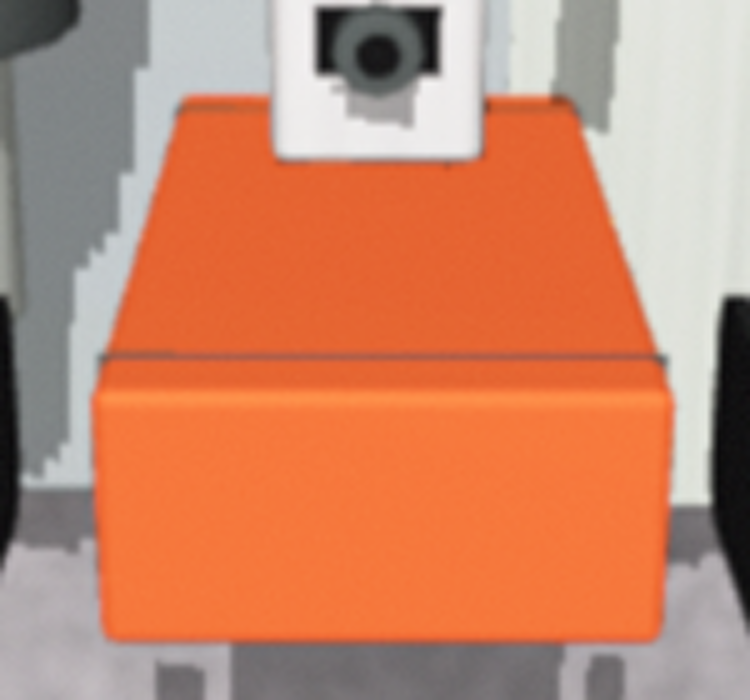

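The gauge stands upright on the plate, centred at about carriage (41, 108) mm and square to it. I'll re-grip deeper and centred, then lift.

Call:
{"op": "send_rows", "data": {
  "targets": [
    [0.28,-1.9,12.4,0,0],
    [0.28,-1.9,12.4,-10,0],
    [0.28,-1.9,12.4,-20,0],
    [0.28,-1.9,12.4,-20,0],
    [0.6,-1.9,12.4,-20,0],
    [0.6,-1.9,12.4,-20,0],
    [0.6,-1.9,12.4,-20,0]
  ],
  "squeeze": 40
}}

```text
time: 13.4
ee_pos: [0.6568, 0.085, 0.0722]
tcp_rot: [180.0, -0.0, -171.4]
wrist_force: [0.3, -0.4, -2.9]
opening: 0.0495
```

Call:
{"op": "send_rows", "data": {
  "targets": [
    [0.6,0,0,20,0],
    [0.6,-0.5,3,52,0],
    [0.6,-10,0,52,-10.5],
    [0.6,-20,-5,52,-21],
    [0.6,-25,-15,52,-31.5],
    [0.6,-28,-30,52,-42],
    [0.6,-30,-45,52,-52.5],
    [0.6,-30,-60,52,-63],
    [0.6,-29,-75,52,-73.5],
    [0.6,-28,-90,52,-84]
  ]
}}

```text
time: 14.65
ee_pos: [0.6292, -0.0054, 0.1261]
tcp_rot: [179.9, 0.0, 104.2]
wrist_force: [0.1, -0.6, -3.0]
opening: 0.0494
```

```bash
python3 - <<'E'
from h import *
c,o=snap('wrist','w15'); print(carr(o['ee_pos']),o['ee_pos'],o['tcp_rot'],o['time'],o['wrist_force'],o['opening'])
c,o=snap('scene','scene15');crop('scene15',220,170,360,310,5,'cs15')
E
```

```text
[0.00094672 0.02298261 0.12605311] [ 0.62919936 -0.00543423  0.12605311] [1.79913651e+02 2.51114715e-02 1.04245157e+02] 14.65 [ 0.05668515 -0.59492511 -3.02494045] 0.04937153163152574
```

View pics/w15.png

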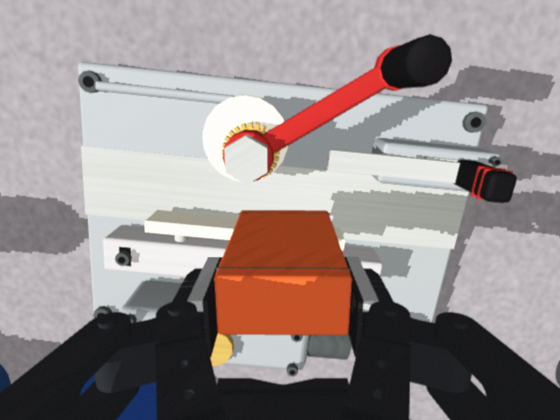

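View pics/cs15.png

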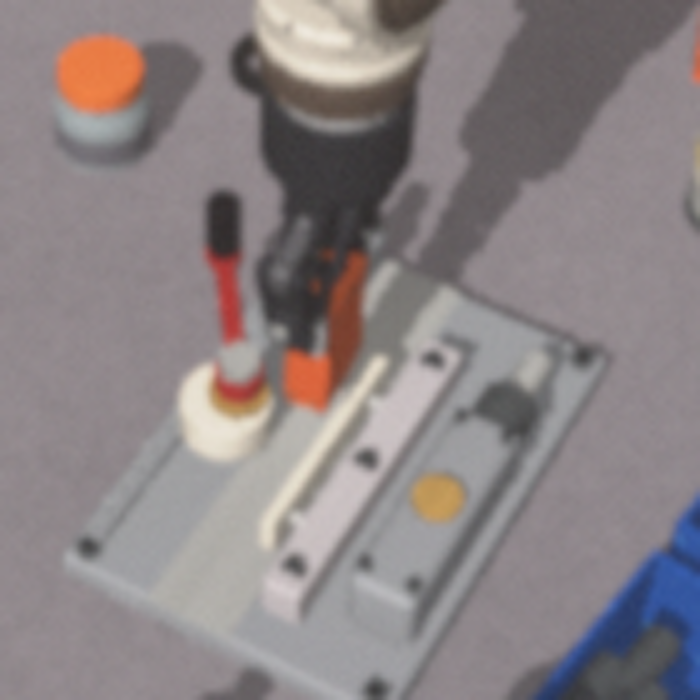

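Call:
{"op": "send_rows", "data": {
  "targets": [
    [0.6,-1,-10,0,-5.7],
    [0.6,-1.3,-18.4,0,-5.7],
    [0.6,-1.3,-18.4,0,-5.7]
  ]
}}

```text
time: 15.12
ee_pos: [0.6276, -0.0235, 0.1248]
tcp_rot: [180.0, 0.0, 99.1]
wrist_force: [-0.9, 0.7, -3.0]
opening: 0.0494
```

```bash
python3 - <<'E'
from h import *
c,o=snap('wrist','w16'); print(carr(o['ee_pos']),o['ee_pos'],o['tcp_rot'],o['time'],o['wrist_force'],o['opening'])
c,o=snap('scene','scene16');crop('scene16',230,220,330,320,7,'cs16')
E
```

```text
[-0.00328648  0.00537206  0.1247992 ] [ 0.62764716 -0.02347979  0.1247992 ] [1.79969779e+02 2.74760247e-03 9.90883061e+01] 15.125 [-0.91213423  0.73917753 -2.99394654] 0.0494146316569578
```

View pics/w16.png

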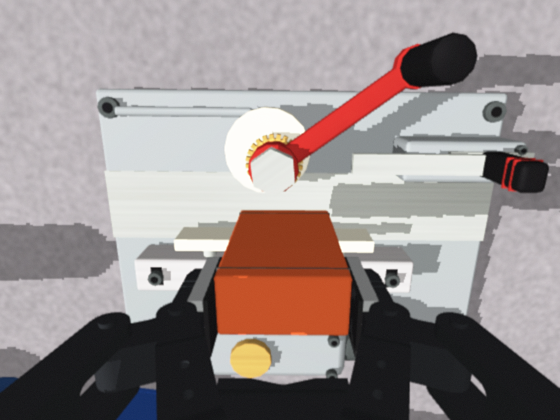

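View pics/cs16.png

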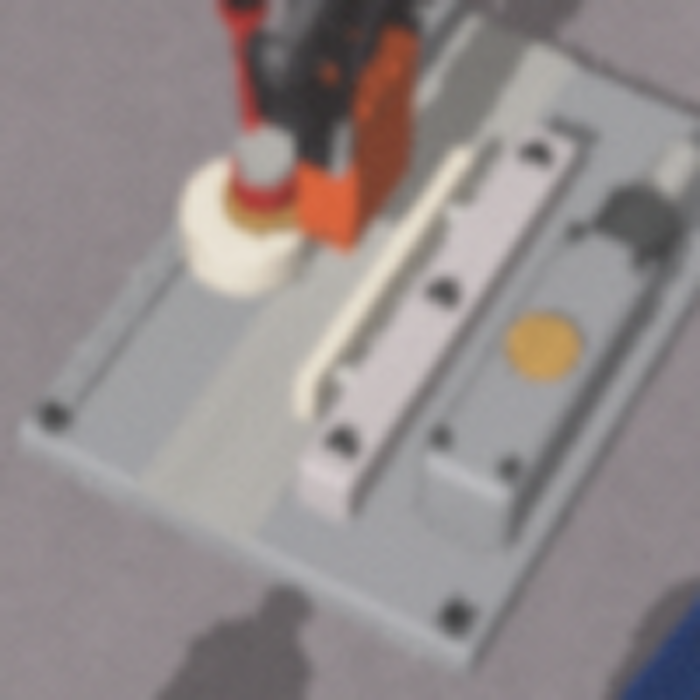

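```bash
python3 - <<'E'
from h import *
crop('w16',160,95,400,275,3.3,'cw16')
d=load('w16')
for n,uv,z in [('bot front',(285,211),.0726),('top front',(283,270),.1526),('top back',(283,334),.1526)]:
    print(n,carr(onplane(d,uv,z)).round(4))
for x in (.011,.0125,.014,.016): print(x,[proj(d,np.append(Tc+Rc@np.array([x,y]),z)).round(1) for y in(.05,-.05) for z in (.028,.052)])
E
```

```text
bot front [-0.0138  0.0077  0.0726]
top front [-0.0177  0.0065  0.1526]
top back [0.0091 0.0067 0.1526]
0.011 [array([343.5, 225.2]), array([349.5, 238. ]), array([203.3, 224.2]), array([195.5, 236.9])]
0.0125 [array([343.4, 227.2]), array([349.4, 240.2]), array([203.5, 226.2]), array([195.6, 239.1])]
0.014 [array([343.3, 229.2]), array([349.3, 242.3]), array([203.6, 228.1]), array([195.8, 241.2])]
0.016 [array([343.1, 231.8]), array([349.1, 245.1]), array([203.7, 230.7]), array([196., 244.])]
```

View pics/cw16.png

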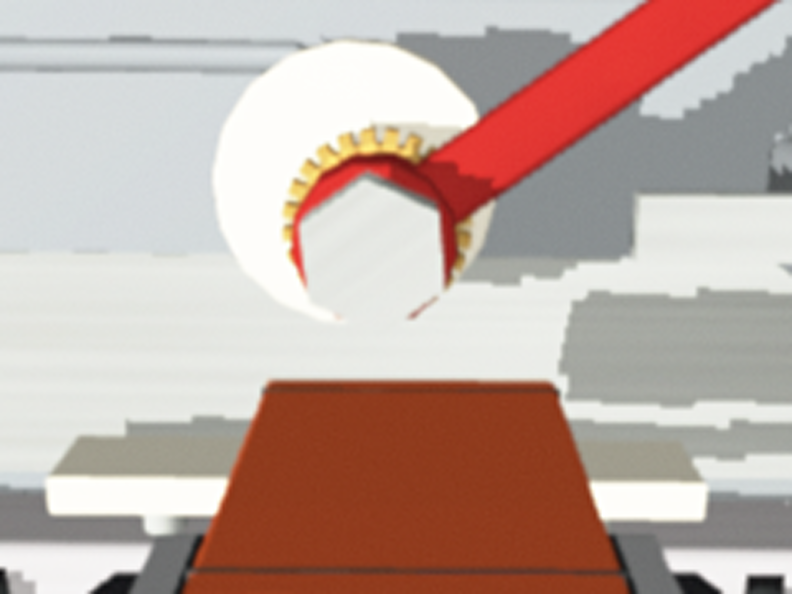

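The pad face reads at x ≈ 12.5–13 mm, and the gauge is centred at about x −3.3 mm, so there's roughly 2.5–3 mm on each side. I'll lower it while watching force.

Call:
{"op": "send_rows", "data": {
  "targets": [
    [0.6,0,0,-12,-0.5],
    [0.6,0,0,-22,-0.5],
    [0.6,0,0,-28,-0.5],
    [0.6,0,0,-28,-0.5]
  ]
}}

```text
time: 15.72
ee_pos: [0.6271, -0.0232, 0.0954]
tcp_rot: [-179.9, -0.0, 98.4]
wrist_force: [-0.1, -0.2, -2.0]
opening: 0.0493
```

Call:
{"op": "send_rows", "data": {
  "targets": [
    [0.6,0,0,-8,0],
    [0.6,0,0,-15,0],
    [0.6,0,0,-20,0],
    [0.6,0,0,-20,0]
  ]
}}

```text
time: 16.23
ee_pos: [0.6272, -0.0233, 0.0757]
tcp_rot: [-179.9, -0.0, 98.4]
wrist_force: [0.0, 0.3, -2.3]
opening: 0.049
```

Call:
{"op": "send_rows", "data": {
  "targets": [
    [0.6,0,0,-2,0],
    [0.6,0,0,-4,0],
    [0.6,0,0,-4.5,0],
    [0.6,0,0,-4.5,0]
  ]
}}

```text
time: 16.73
ee_pos: [0.6277, -0.0234, 0.0721]
tcp_rot: [180.0, 0.0, 98.4]
wrist_force: [-0.7, -0.3, 0.6]
opening: 0.0494
```

It's on the floor. I'll feel for the pad in small steps toward +x.

Call:
{"op": "send_rows", "data": {
  "targets": [
    [0.6,0,0,1.5,0],
    [0.6,2,0.3,1.5,0],
    [0.6,2,0.3,1.5,0]
  ]
}}

```text
time: 17.1
ee_pos: [0.6297, -0.023, 0.0732]
tcp_rot: [-180.0, -0.0, 98.4]
wrist_force: [0.1, 0.1, -1.9]
opening: 0.0492
```

Call:
{"op": "send_rows", "data": {
  "targets": [
    [0.6,1,0.15,0,0],
    [0.6,1,0.15,0,0]
  ]
}}

```text
time: 17.35
ee_pos: [0.6305, -0.0229, 0.0732]
tcp_rot: [-180.0, -0.0, 98.4]
wrist_force: [0.3, -0.0, -2.3]
opening: 0.0493
```

Call:
{"op": "send_rows", "data": {
  "targets": [
    [0.6,1,0.15,0,0],
    [0.6,1,0.15,0,0]
  ]
}}

```text
time: 17.6
ee_pos: [0.6312, -0.0228, 0.0732]
tcp_rot: [-180.0, -0.0, 98.4]
wrist_force: [-2.0, -0.4, -1.6]
opening: 0.0493
```

Call:
{"op": "send_rows", "data": {
  "targets": [
    [0.6,1,0.15,0,0],
    [0.6,1,0.15,0,0]
  ]
}}

```text
time: 17.85
ee_pos: [0.6318, -0.0227, 0.0732]
tcp_rot: [-179.9, -0.0, 98.4]
wrist_force: [-6.3, -0.4, -0.4]
opening: 0.0496
```

The pad touched at TCP x ≈ 0.6310, with about 7 N/mm beyond that. That puts the pad face near 12.6 mm, in line with the image estimate. I'll back off, set down, release and rise.

Call:
{"op": "send_rows", "data": {
  "targets": [
    [0.6,-2.2,-0.3,0,0],
    [0.6,-2.2,-0.3,-2,0],
    [0.6,-2.2,-0.3,-2,0],
    [0.45,-2.2,-0.3,-2,0],
    [0.4,-2.2,-0.3,-2,0],
    [0.35,-2.2,-0.3,-2,0],
    [0.25,-2.2,-0.3,-2,0],
    [0.2,-2.2,-0.3,10,0],
    [0.15,-2.2,-0.3,40,0],
    [0.15,-2.2,-0.3,70,0]
  ]
}}

```text
time: 19.1
ee_pos: [0.6303, -0.0229, 0.1449]
tcp_rot: [180.0, 0.0, 98.4]
wrist_force: [-0.0, 0.2, 0.0]
opening: 0.0731
```

```bash
python3 - <<'E'
from h import *
c,o=snap('wrist','w17'); print(carr(o['ee_pos']),o['ee_pos'],o['tcp_rot'],o['time'],o['wrist_force'],o['opening'],o['q'])
E
```

```text
[-0.00056809  0.00553011  0.14490711] [ 0.63031135 -0.02291702  0.14490711] [1.79980963e+02 6.51346918e-03 9.83887792e+01] 19.1 [-0.00802626  0.15708585  0.00717179] 0.07306299477525503 [-2.08092632e+00  1.52643406e+01  1.22675328e+01  8.69832882e+01
 -2.94564865e-03 -1.04697071e+01]
```

View pics/w17.png

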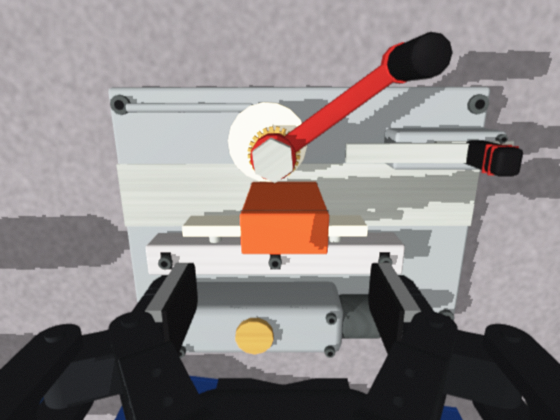

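The gauge stands free in the gap. Now I'll locate the lever grip from this view and the earlier ones.

```bash
python3 - <<'E'
from h import *
crop('w17',370,20,470,100,6,'cw17')
d=load('w17');d2=load('w16')
for uv in [(433,52),(430,52)]:
    p=onplane(d,uv,.115);print(p,carr(p))
# gauge top
for uv in [(242,217),(327,215),(327,253),(243,254)]: print(carr(onplane(d,uv,.1)).round(4))
E
```

```text
[0.5289525  0.03118504 0.115     ] [-0.09269713  0.07418059  0.115     ]
[0.52914686 0.02985948 0.115     ] [-0.09270318  0.07284088  0.115     ]
[-0.0101 -0.0159  0.1   ]
[-0.011   0.0312  0.1   ]
[0.0119 0.032  0.1   ]
[ 0.0124 -0.0162  0.1   ]
```

View pics/cw17.png

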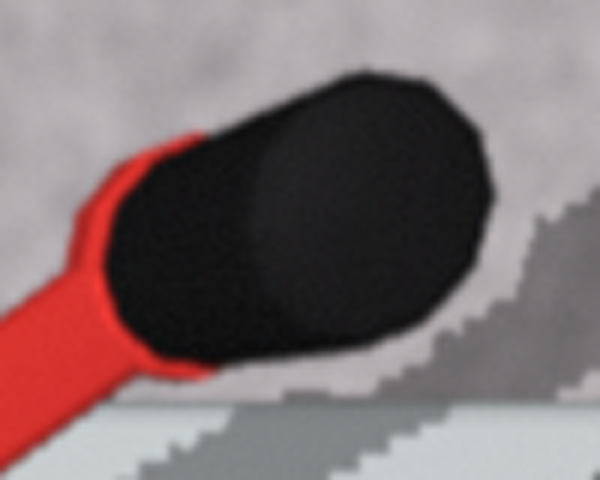

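Call:
{"op": "send_rows", "data": {
  "targets": [
    [0.5,-17,9,8,-10],
    [0.5,-40,20,8,-20],
    [0.5,-65,33,8,-30],
    [0.5,-85,45,5,-40],
    [0.5,-100,53.5,0,-50],
    [0.5,-100,53.5,-15,-54],
    [0.5,-100,53.5,-40,-54],
    [0.5,-100,53.5,-61,-54],
    [0.5,-100,53.5,-63,-54]
  ],
  "squeeze": 30
}}

```text
time: 20.27
ee_pos: [0.5297, 0.0306, 0.0796]
tcp_rot: [-179.9, 0.1, 44.4]
wrist_force: [0.0, 0.1, 0.6]
opening: 0.0426
```

```bash
python3 - <<'E'
from h import *
c,o=snap('wrist','w18'); print(o['ee_pos'],o['tcp_rot'],o['time'],o['wrist_force'],o['opening'])
E
```

```text
[0.52967317 0.03055707 0.07960998] [-1.79937181e+02  7.54762510e-02  4.43890158e+01] 20.275 [0.02157478 0.14488575 0.639942  ] 0.04259535757079677
```

View pics/w18.png

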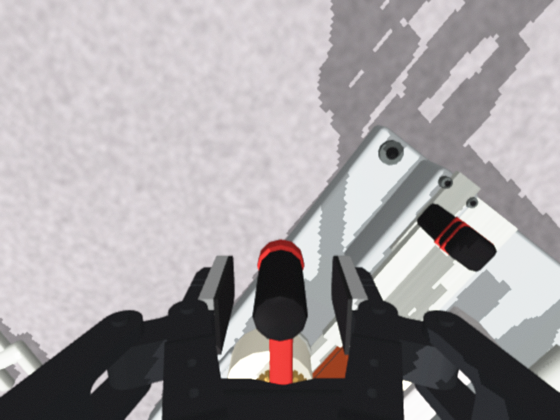

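The fingers straddle the grip cleanly (grip at columns 255–308). I'll close and swing along the arc to a≈0.

Call:
{"op": "send_rows", "data": {
  "targets": [
    [0.9,0,0,0,0],
    [0.9,0,0,0,0],
    [0.9,0,0,0,0],
    [0.9,-9.5,-11.4,0,9.4],
    [0.9,-17.1,-24.1,0,18.8],
    [0.9,-22.6,-37.9,0,28.2],
    [0.9,-25.8,-52.4,0,37.6],
    [0.9,-26.6,-67.2,0,47],
    [0.9,-25.6,-78.2,0,54],
    [0.9,-25.6,-78.2,0,54]
  ]
}}

```text
time: 21.58
ee_pos: [0.504, -0.0483, 0.0816]
tcp_rot: [-180.0, 0.0, 98.5]
wrist_force: [-8.5, -2.7, 10.9]
opening: 0.0195
```

```bash
python3 - <<'E'
from h import *
c,o=snap('wrist','w19'); print(o['ee_pos'],o['tcp_rot'],o['time'],o['wrist_force'],o['torque'],o['opening'])
c,o=snap('top','top19');crop('top19',235,120,375,225,5.5,'ct19')
E
```

```text
[ 0.50404433 -0.04826898  0.08156776] [-1.79961947e+02  2.27892018e-02  9.84590518e+01] 21.575 [-8.47742137 -2.72259261 10.8536701 ] [-0.40905486  1.69873003  0.13820464] 0.019509226684588227
```

View pics/w19.png

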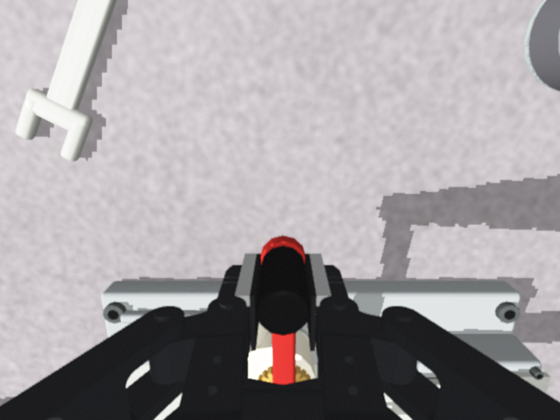

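View pics/ct19.png

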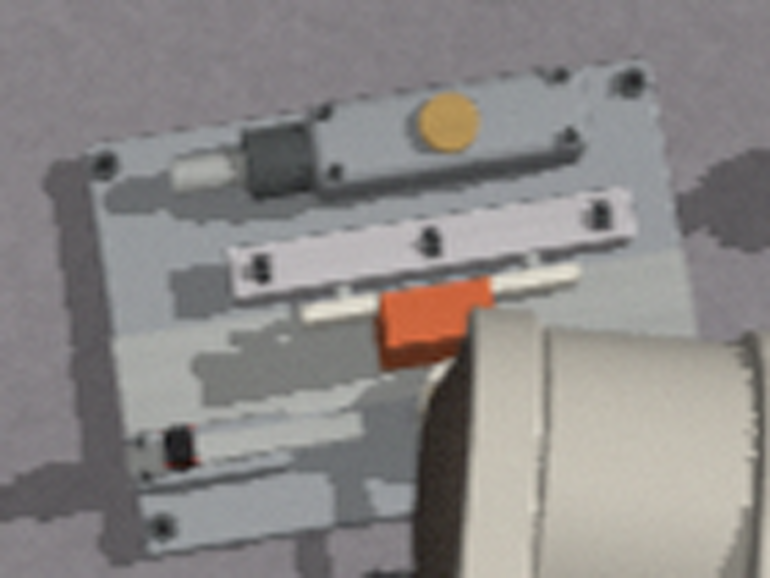

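Call:
{"op": "send_rows", "data": {
  "targets": [
    [0.9,-0.5,0,2,0],
    [0.9,0.5,-7,2,4.4],
    [0.9,2,-12,2,7.7],
    [0.9,3.3,-16.7,2,10.9],
    [0.9,3.3,-16.7,2,10.9]
  ]
}}

```text
time: 22.3
ee_pos: [0.5081, -0.0643, 0.0817]
tcp_rot: [-180.0, -0.0, 109.3]
wrist_force: [1.5, 0.4, -8.4]
opening: 0.0191
```

```bash
python3 - <<'E'
from h import *
c,o=snap('wrist','w20'); print(o['ee_pos'],o['tcp_rot'],o['time'],o['wrist_force'],o['torque'],o['opening'])
v=np.array(o['ee_pos'][:2])-[.5936,-.0341]; print('a',np.arctan2(v[1],v[0])%(2*np.pi)-np.pi-np.radians(8.6),np.hypot(*v))
c,o=snap('top','top20');crop('top20',235,120,375,225,5.5,'ct20')
E
```

```text
[ 0.50805985 -0.06432654  0.08174532] [-1.79976534e+02 -1.80494751e-02  1.09263503e+02] 22.3 [ 1.53852831  0.38150369 -8.39735183] [-0.08945266 -0.44854138  0.0603381 ] 0.019125343858497987
a 0.18956746583860395 0.09072354624705158
```

View pics/ct20.png

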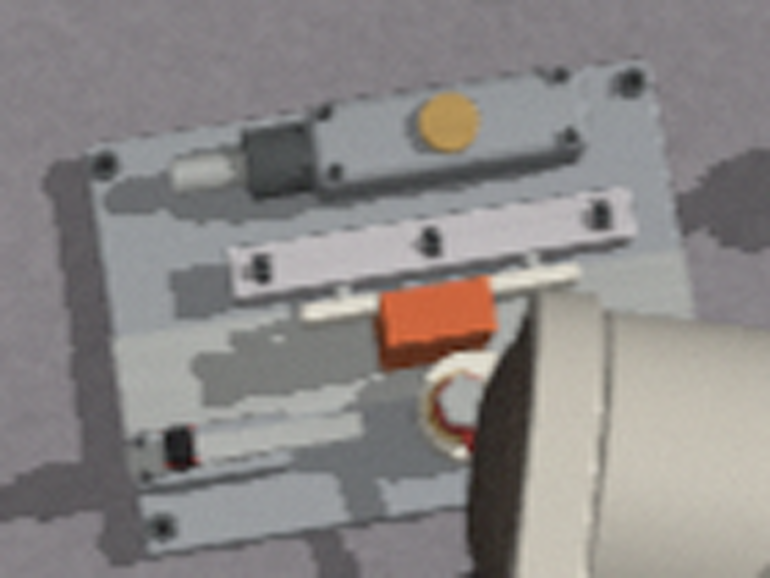

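a ≈ 0.19 by the arm. I'll release the lever, rise and look at the gauge.

Call:
{"op": "send_rows", "data": {
  "targets": [
    [0.75,0,0,0,0],
    [0.55,0,0,0,0],
    [0.5,0,0,15,0],
    [0.4,0,0,55,0],
    [0.3,30,10,70,-5],
    [0.2,75,25,70,-10.7],
    [0.2,110,37,70,-10.7],
    [0.2,124,41.5,65,-10.7],
    [0.2,124,41.5,60,-10.7]
  ]
}}

```text
time: 23.52
ee_pos: [0.6321, -0.0226, 0.142]
tcp_rot: [-180.0, 0.0, 98.6]
wrist_force: [0.1, 0.6, 0.0]
opening: 0.0682
```

```bash
python3 - <<'E'
from h import *
c,o=snap('wrist','w21'); print(o['ee_pos'],carr(o['ee_pos']),o['tcp_rot'],o['time'],o['wrist_force'],o['opening'])
E
```

```text
[ 0.63212747 -0.02264944  0.14203973] [0.00126762 0.00552311 0.14203973] [-1.79969885e+02  3.97174241e-04  9.86220841e+01] 23.525 [0.09308504 0.56099939 0.00335428] 0.06822228938905453
```

View pics/w21.png

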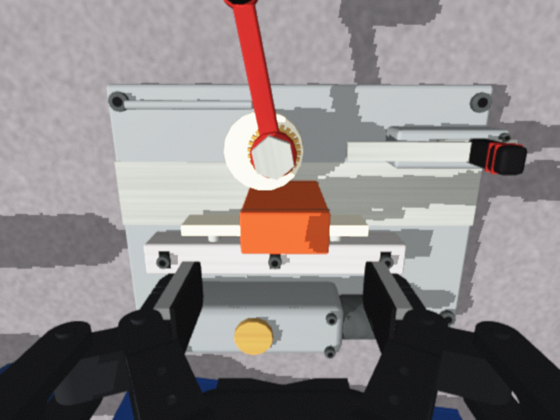

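Call:
{"op": "send_rows", "data": {
  "targets": [
    [0.2,0,0,-20,0],
    [0.2,0,0,-50,0],
    [0.2,0,0,-67,0],
    [0.2,0,0,-67,0],
    [0.6,0,0,-67,0],
    [0.6,0,0,-67,0],
    [0.6,0,0,-67,0],
    [0.6,0,0,-67,0]
  ],
  "squeeze": 60
}}

```text
time: 24.58
ee_pos: [0.6325, -0.0227, 0.0771]
tcp_rot: [179.9, 0.0, 98.6]
wrist_force: [-3.5, 0.5, 6.4]
opening: 0.0491
```

Call:
{"op": "send_rows", "data": {
  "targets": [
    [0.6,0.3,-2,0,0],
    [0.6,0.6,-4,0,0],
    [0.6,0.9,-6,0,0]
  ]
}}

```text
time: 24.95
ee_pos: [0.6332, -0.0275, 0.0771]
tcp_rot: [179.9, -0.1, 98.7]
wrist_force: [-3.3, 6.9, 7.8]
opening: 0.0486
```

Call:
{"op": "send_rows", "data": {
  "targets": [
    [0.6,0.3,-2,0,0],
    [0.6,0.6,-4,0,0],
    [0.6,0.9,-6,0,0]
  ]
}}

```text
time: 25.32
ee_pos: [0.6341, -0.0334, 0.0771]
tcp_rot: [179.9, -0.1, 98.7]
wrist_force: [-3.5, 6.9, 8.7]
opening: 0.049
```

The drag reads 6.9 N, but I'm also pressing down about 8 N, which adds floor friction. I'll relieve that and measure again.

Call:
{"op": "send_rows", "data": {
  "targets": [
    [0.6,-0.4,0,2,0],
    [0.6,-0.4,0,2,0]
  ]
}}

```text
time: 25.58
ee_pos: [0.634, -0.0343, 0.0776]
tcp_rot: [179.9, -0.0, 98.6]
wrist_force: [1.8, 2.1, -0.3]
opening: 0.0487
```

Call:
{"op": "send_rows", "data": {
  "targets": [
    [0.6,0.3,-2,0,0],
    [0.6,0.6,-4,0,0]
  ]
}}

```text
time: 25.82
ee_pos: [0.6345, -0.0383, 0.0773]
tcp_rot: [179.9, -0.1, 98.6]
wrist_force: [3.2, 5.2, -2.4]
opening: 0.0489
```

With the press relieved, the drag is about 4.7 N, so the nip is roughly 4 N. That's inside 2.5–18 N but on the loose side. I'll turn the lever about 0.1 rad more toward 10 N and check again.

Call:
{"op": "send_rows", "data": {
  "targets": [
    [0.45,0,0,0,0],
    [0.35,0,0,0,0],
    [0.2,0,0,5,0],
    [0.2,0,0,35,0],
    [0.3,-10,-3,70,3],
    [0.45,-60,-12,70,7],
    [0.5,-110,-22,70,10.7],
    [0.5,-126.5,-26,60,10.7],
    [0.5,-126.5,-26,25,10.7],
    [0.5,-126.5,-26,6,10.7]
  ],
  "squeeze": 30
}}

```text
time: 27.08
ee_pos: [0.5069, -0.0651, 0.0824]
tcp_rot: [-180.0, 0.0, 109.3]
wrist_force: [-0.5, 0.2, 0.5]
opening: 0.0429
```

```bash
python3 - <<'E'
from h import *
c,o=snap('wrist','w22'); print(o['ee_pos'],carr(o['ee_pos']),o['tcp_rot'],o['time'],o['wrist_force'],o['opening'])
c,o=snap('top','top22');crop('top22',235,120,375,225,5.5,'ct22')
E
```

```text
[ 0.5069465  -0.06505772  0.0824318 ] [-0.1288474  -0.01768937  0.0824318 ] [-1.79961887e+02  8.36477541e-03  1.09265064e+02] 27.075 [-0.45349769  0.18931692  0.48986198] 0.04293602003678051
```

View pics/w22.png

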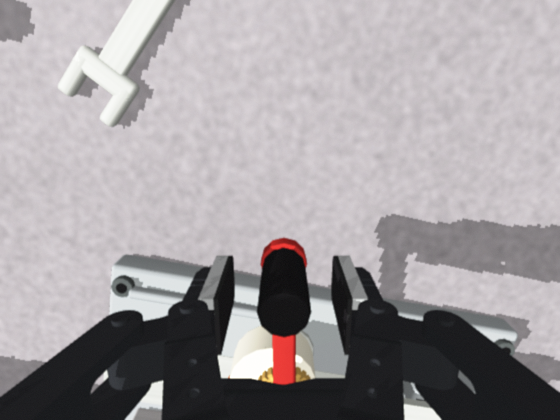

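View pics/ct22.png

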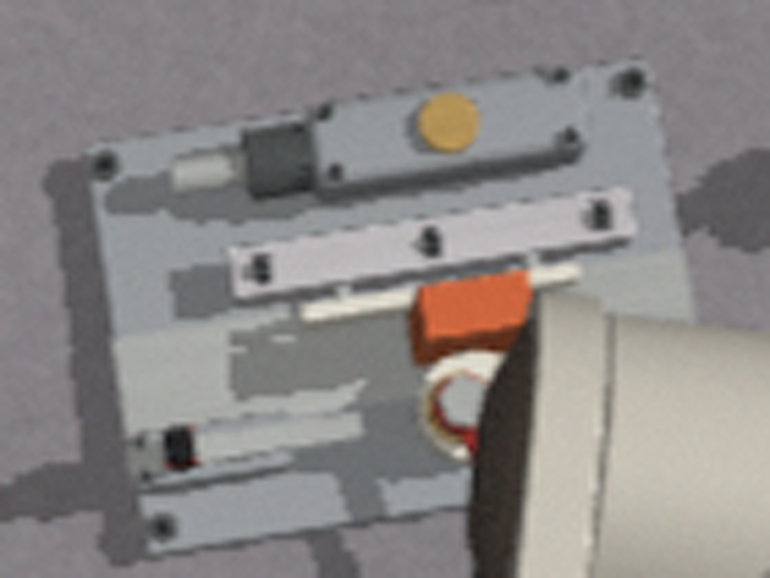

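Call:
{"op": "send_rows", "data": {
  "targets": [
    [0.9,0,0,1,0],
    [0.9,0,0,1,0],
    [0.9,0,0,1,0],
    [0.9,1.6,-4.2,1,3],
    [0.9,3.5,-8.3,1,5.7],
    [0.9,3.5,-8.3,1,5.7]
  ]
}}

```text
time: 27.92
ee_pos: [0.5117, -0.0732, 0.0856]
tcp_rot: [179.9, 0.0, 115.0]
wrist_force: [-1.2, 0.6, 6.7]
opening: 0.019
```

Call:
{"op": "send_rows", "data": {
  "targets": [
    [0.75,0,0,0,0],
    [0.55,0,0,0,0],
    [0.5,0,0,10,0],
    [0.4,0,0,50,-3],
    [0.3,40,10,70,-10],
    [0.2,85,22,70,-16.3],
    [0.2,122,34,66,-16.3],
    [0.2,124,34.6,40,-16.3],
    [0.2,124,34.6,10,-16.3],
    [0.2,124,34.6,-5,-16.3]
  ]
}}

```text
time: 29.18
ee_pos: [0.6346, -0.0384, 0.0779]
tcp_rot: [-179.9, -0.0, 98.7]
wrist_force: [-0.3, -1.0, -0.0]
opening: 0.0683
```

```bash
python3 - <<'E'
from h import *
c,o=snap('wrist','w23'); print(o['ee_pos'],carr(o['ee_pos']),o['tcp_rot'],o['time'],o['wrist_force'],o['opening'])
E
```

```text
[ 0.63455128 -0.03836867  0.07794654] [ 0.0013136  -0.01038183  0.07794654] [-1.79898673e+02 -2.16784195e-02  9.86975776e+01] 29.175 [-0.34226041 -1.02651127 -0.04085539] 0.06826829207419201
```

View pics/w23.png

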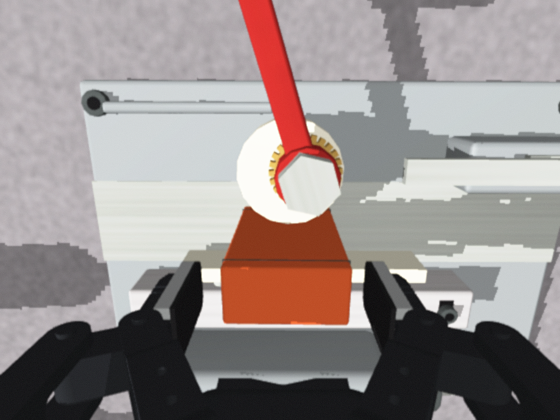

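Call:
{"op": "send_rows", "data": {
  "targets": [
    [0.6,0,0,0,0],
    [0.6,0,0,0,0],
    [0.6,0,0,0,0],
    [0.6,0,0,1.5,0],
    [0.6,0,0,1.5,0]
  ],
  "squeeze": 60
}}

```text
time: 29.85
ee_pos: [0.6352, -0.0382, 0.0808]
tcp_rot: [180.0, -0.0, 98.7]
wrist_force: [-0.2, 5.2, -1.6]
opening: 0.0492
```

Call:
{"op": "send_rows", "data": {
  "targets": [
    [0.6,-0.3,2,0,0],
    [0.6,-0.6,4,0,0],
    [0.6,-0.9,6,0,0]
  ]
}}

```text
time: 30.22
ee_pos: [0.6346, -0.0348, 0.0809]
tcp_rot: [180.0, 0.3, 98.6]
wrist_force: [1.7, -8.9, -2.0]
opening: 0.049
```

Call:
{"op": "send_rows", "data": {
  "targets": [
    [0.6,-0.3,2,0,0],
    [0.6,-0.6,4,0,0],
    [0.6,-0.9,6,0,0]
  ]
}}

```text
time: 30.6
ee_pos: [0.6337, -0.0288, 0.0809]
tcp_rot: [180.0, 0.3, 98.6]
wrist_force: [1.5, -9.4, -2.7]
opening: 0.0487
```

The drag is steady at 9.4 N with the weight carried, so the nip is about 8 N, well within range. I'll slide a little further, relax and release.

Call:
{"op": "send_rows", "data": {
  "targets": [
    [0.6,-0.3,2,0,0],
    [0.6,-0.6,4,0,0],
    [0.6,-0.6,4,0,0]
  ]
}}

```text
time: 30.98
ee_pos: [0.6331, -0.0246, 0.0809]
tcp_rot: [180.0, 0.3, 98.6]
wrist_force: [1.8, -7.5, -1.9]
opening: 0.0485
```

Call:
{"op": "send_rows", "data": {
  "targets": [
    [0.6,0.2,-1.3,-1,0],
    [0.6,0.2,-1.3,-1,0],
    [0.45,0.2,-1.3,-1,0],
    [0.38,0.2,-1.3,-1,0],
    [0.25,0.2,-1.3,-1,0],
    [0.2,0.2,-1.3,5,0],
    [0.2,0.2,-1.3,40,0],
    [0.2,0.2,-1.3,75,0],
    [0.2,0.2,-1.3,75,0]
  ]
}}

```text
time: 32.1
ee_pos: [0.6343, -0.0237, 0.1595]
tcp_rot: [179.7, 0.0, 98.7]
wrist_force: [0.2, -0.2, 0.1]
opening: 0.0686
```

```bash
python3 - <<'E'
from h import *
c,o=snap('wrist','w24'); print(o['ee_pos'],carr(o['ee_pos']),o['tcp_rot'],o['time'],o['wrist_force'],o['opening'])
d=load('w24');crop('w24',440,110,560,200,6,'cw24')
E
```

```text
[ 0.63425101 -0.02366018  0.15953416] [0.00321614 0.00420618 0.15953416] [1.79688321e+02 4.80251087e-02 9.86994054e+01] 32.1 [ 0.19726744 -0.24650171  0.10964281] 0.06864829792800814
```

View pics/w24.png

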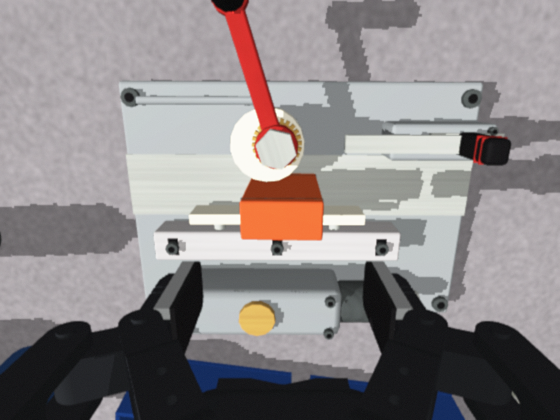

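View pics/cw24.png

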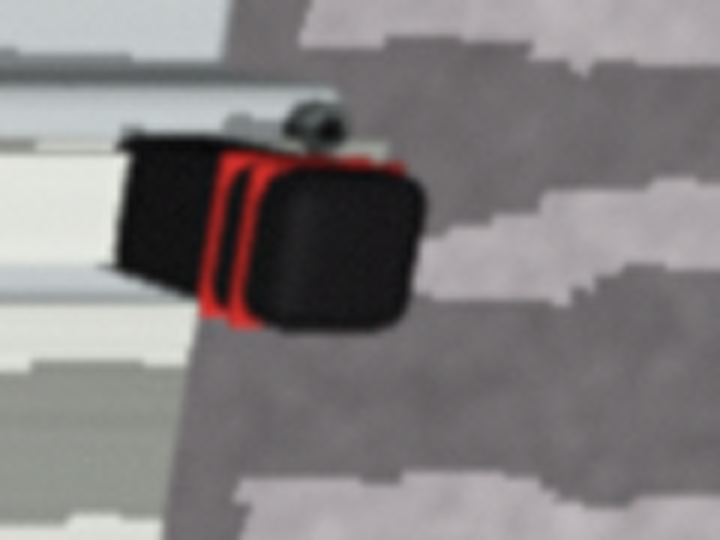

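```bash
python3 - <<'E'
from h import *
d=load('w24'); p=onplane(d,(495.8,151.3),.094); print(p,carr(p)); t=load('top22')
q=np.append(Tc+Rc@np.array([-.0385,.1305]),.094);print(q,proj(d,q))
print((p-d['pos'])*1000)
E
```

```text
[0.57341883 0.09356458 0.094     ] [-0.03940282  0.12920948  0.094     ]
[0.57411852 0.0949756  0.094     ] [497.73886265 152.85150209]
[-60.83218066 117.22476659 -65.53416246]
```

The views agree on the lock grip at (0.574, 0.0945), carriage (−39, 130). Moving to grip it.

Call:
{"op": "send_rows", "data": {
  "targets": [
    [0.3,-15,40,0,0],
    [0.4,-35,80,0,0],
    [0.5,-60,118,0,0],
    [0.5,-60,118,-15,0],
    [0.5,-60,118,-50,0],
    [0.5,-60,118,-80,0],
    [0.5,-60,118,-88,0],
    [0.5,-60,118,-88,0]
  ],
  "squeeze": 40
}}

```text
time: 33.15
ee_pos: [0.5727, 0.0938, 0.0673]
tcp_rot: [-179.9, 0.0, 98.7]
wrist_force: [-0.2, -0.5, 1.1]
opening: 0.0426
```

```bash
python3 - <<'E'
from h import *
c,o=snap('wrist','w25'); print(o['ee_pos'],carr(o['ee_pos']),o['tcp_rot'],o['time'],o['wrist_force'],o['opening'])
E
```

```text
[0.57267927 0.09376485 0.06728465] [-0.04010411  0.12951809  0.06728465] [-1.79930934e+02  3.58461189e-03  9.86651206e+01] 33.15 [-0.20108419 -0.46569283  1.10705416] 0.04255739574112743
```

View pics/w25.png

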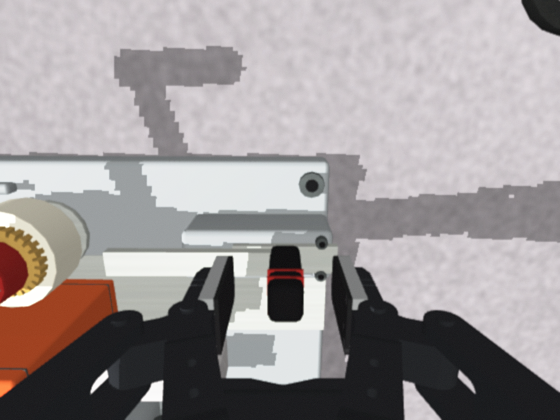

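Call:
{"op": "send_rows", "data": {
  "targets": [
    [0.95,1,0,2,0],
    [0.95,1,0,2,0],
    [0.95,1,0,2,0],
    [0.95,1,0,2,0],
    [0.95,2.2,-8,2,0],
    [0.95,3.4,-16,2,0],
    [0.95,4.6,-24,2,0],
    [0.95,4.6,-24,2,0]
  ]
}}

```text
time: 34.2
ee_pos: [0.5784, 0.0698, 0.0714]
tcp_rot: [179.8, 0.0, 98.7]
wrist_force: [0.0, -1.8, 5.3]
opening: 0.0129
```

Call:
{"op": "send_rows", "data": {
  "targets": [
    [0.95,0.3,-2,0,0],
    [0.95,0.6,-4,0,0],
    [0.95,0.6,-4,0,0]
  ]
}}

```text
time: 34.58
ee_pos: [0.5789, 0.0665, 0.0714]
tcp_rot: [179.8, -0.0, 98.7]
wrist_force: [-1.0, 1.5, 5.8]
opening: 0.0132
```

Call:
{"op": "send_rows", "data": {
  "targets": [
    [0.95,0.3,-2,0,0],
    [0.95,0.45,-3,0,0],
    [0.95,0.45,-3,0,0]
  ]
}}

```text
time: 34.95
ee_pos: [0.579, 0.0655, 0.0714]
tcp_rot: [179.8, -0.2, 98.8]
wrist_force: [-2.8, 11.4, 6.3]
opening: 0.0133
```

The force rose to 11 N at carriage y ≈ 100.7 mm, against 101 expected at the stop. One more nudge, then release and retreat.

Call:
{"op": "send_rows", "data": {
  "targets": [
    [0.95,0.3,-2,0,0],
    [0.95,0.3,-2,0,0]
  ]
}}

```text
time: 35.2
ee_pos: [0.5791, 0.0654, 0.0714]
tcp_rot: [179.8, -0.5, 98.9]
wrist_force: [-3.0, 22.3, 6.2]
opening: 0.0131
```

Call:
{"op": "send_rows", "data": {
  "targets": [
    [0.8,0,0,0,0],
    [0.6,0,0,0,0],
    [0.5,0,0,0,0],
    [0.5,0,0,20,0],
    [0.4,0,0,60,0],
    [0.3,-30,10,100,0],
    [0.3,-60,20,110,0],
    [0.3,-60,20,110,0]
  ]
}}

```text
time: 36.2
ee_pos: [0.5182, 0.0814, 0.1815]
tcp_rot: [179.9, 0.0, 98.7]
wrist_force: [0.4, -0.7, -0.2]
opening: 0.0598
```

```bash
python3 - <<'E'
from h import *
c,o=snap('wrist','w26'); print(o['ee_pos'],carr(o['ee_pos']),o['tcp_rot'],o['time'],o['wrist_force'],o['opening'])
c,o=snap('scene','scene26');crop('scene26',220,180,360,310,5,'cs26')
c,o=snap('top','top26');crop('top26',90,120,370,330,2.8,'ct26')
E
```

```text
[0.51821947 0.08143098 0.18147986] [-0.09579594  0.12546656  0.18147986] [1.79856449e+02 1.08896314e-02 9.87224247e+01] 36.2 [ 0.3634889  -0.67353637 -0.1533661 ] 0.059840422134352235
```

View pics/w26.png

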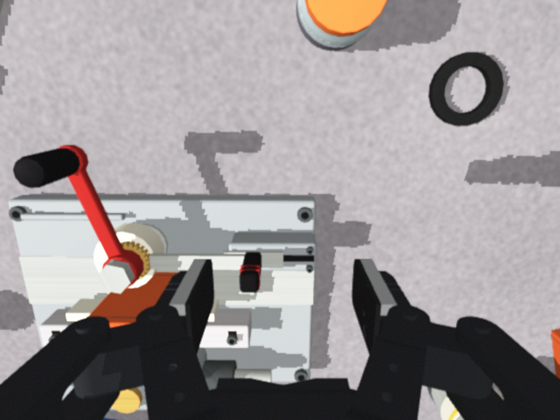

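View pics/cs26.png

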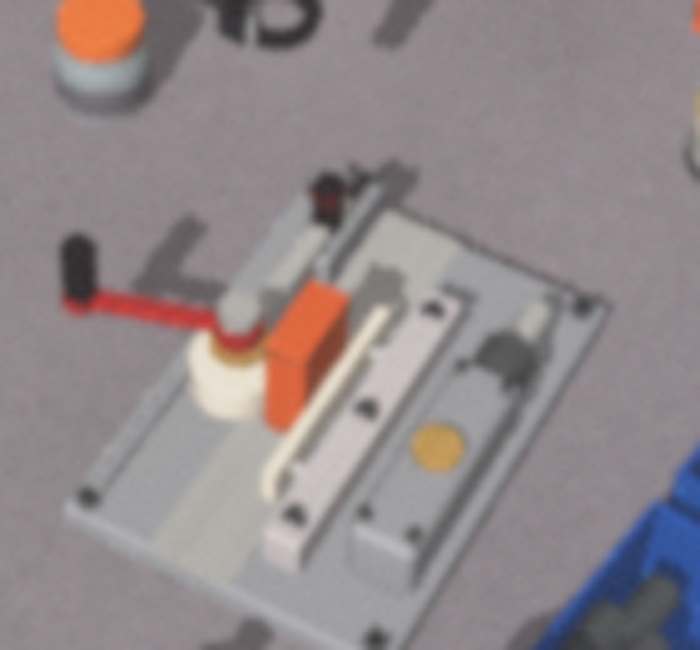

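View pics/ct26.png

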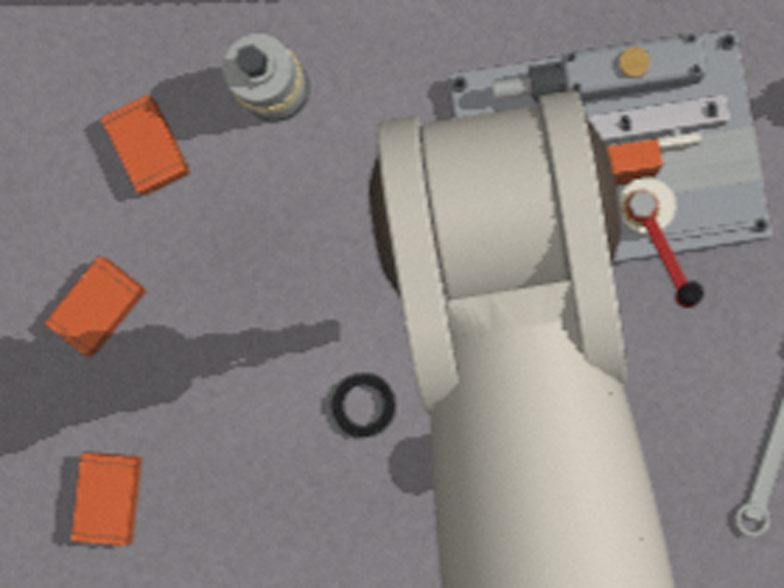

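```bash
python3 - <<'E'
from h import *
d=load('w26'); crop('w26',215,235,285,305,8,'cw26')
print(carr(onplane(d,(250,280),.094)), proj(d,np.append(Tc+Rc@np.array([-.0385,.101]),.094)), proj(d,np.append(Tc+Rc@np.array([-.0385,.106]),.094)))
p=onplane(d,(32,170),.115);c=carr(p);print('lever a',np.arctan2(-c[1],-(c[0]+.0385)),np.hypot(c[0]+.0385,c[1]))
E
```

```text
[-0.04233215  0.10307947  0.094     ] [247.26297796 284.72563163] [254.16951944 284.73571679]
lever a 0.24955344341550134 0.09130061315025138
```

View pics/cw26.png

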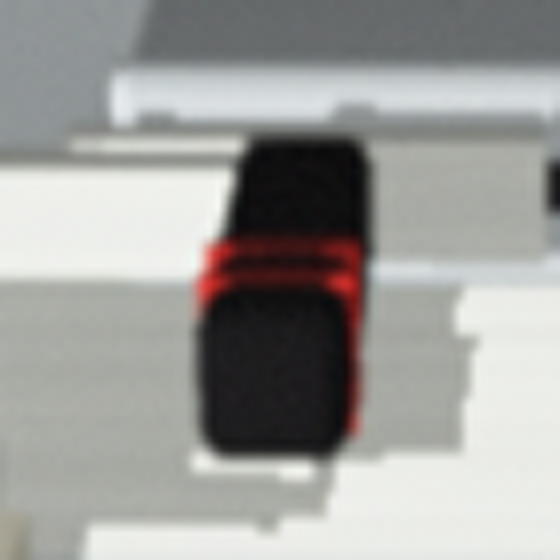

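The lock grip's top centre is at pixel (250,282), which puts it at carriage y ≈ 101–103 mm, so it's home. The gauge stands between disc and pad, and the bystanders I can see haven't moved. Handing in.

```bash
python3 -c "
from h import *
print(bot.job_done())"
```

```text
the job is handed in; nothing more can be done
None
```

The gauge is standing nipped in the guideway, the lock slide is home at its stop, and the job was handed in at about 36 s with the gripper clear. No verdict was reported.

- **Standing the gauge up:** I took the block farthest to the robot's right. It only swung to about 41° in a light grip, so I pushed its low end against the fixed pad holder with a few newtons to bring it upright. Standing it on the plate meant one press of about 34 N through the gauge. I then re-gripped it, set it in the guideway, and felt the pad face at about x = 12.6 mm before letting go.
- **Setting the nip:** The first lever setting (a ≈ 0.19) gave only about 4.7 N of drag over a 16 mm slide. That is a nip of roughly 4 N, in range but on the loose side. I turned the lever about 0.1 rad further, to between 0.25 (camera) and 0.30 (arm).
- **Checking the nip:** A second slide of about 14 mm gave a steady 9.4 N of drag, so the nip is about 8 N. This is worked out from the drag, not measured directly.
- **Locking:** I pushed the lock slide until it stopped at carriage y ≈ 100.7 mm, where 101 is expected, and the force reached 22 N. The last camera check read about 103 mm, within the camera's error.
- **Final pictures:** They show the gauge upright between disc and pad. The silver bit, spanner, grease jar, seal ring and three look-alike blocks are where they were. I did not check the blue and green bits in the last views, but the arm never went near them.

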